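# Top up the wheel-nut magazine and shut its keeper

### The job

Top up the wheel-nut magazine: slide its red-post keeper right open, then feed the two wheel nuts from the clipboard in one after the other, setting each on its flange in the loading trough and pushing it fully inside the tube so that it drives the nuts ahead of it deeper. Then slide the keeper fully shut behind them, and leave the other things on the bench where they are.

Things in the scene. Friction and masses are not known exactly. Their poses are not given: they have to be found in the camera images.
- magazine: wheel-nut magazine fixed to the bench: blue base plate 206 x 66 mm, 12 mm thick, carrying an open trough, then an aluminium tube with a clear roof, closed at the far end by a blue block. Origin at bench height under the middle of the tube's mouth; +x runs from the mouth into the tube, z up. It does not move.
- mouth (a point): middle of the bottom edge of the tube's mouth, 12 mm above the bench (the floor on which nuts slide). Bore 33 mm wide, 21.5 mm high, 96 mm deep along the magazine's +x: room for three nuts with 6 mm to spare. Walls 4 mm; roof 3 mm thick, its top 36.5 mm above the bench. A finger pushing above the trough's rails is stopped by the roof's edge, at the mouth.
- trough (a point): where to set a nut down: centre line of the loading trough, on its floor (12 mm above the bench), 60 mm before the mouth. The trough is 85 mm long, open above and at its rear end. Its two rails, 4 mm thick, rise only 6 mm above the floor; they are 46 mm apart up to 47 mm before the mouth, then narrow evenly to 32 mm at the mouth.
- keeper (a joint): keeper, a slide along the magazine's y: 0 = shut (steel blade across the mouth), 0.055 m = fully open, to +y. It stays where left; 1 to 2 N moves it. Blade in the magazine's frame: x -8 to -3 mm, z 19.5 to 31.5 mm (above rails and nut flanges), y -19 to 53 mm shut, 36 to 108 mm open; it runs over a bracket that ends at y = 122 mm, at most 18.5 mm high.
- keeper_post (a point): centre of the top of the keeper's upright red post, 14 mm across, which stands from 31 to 75 mm above the bench. It travels with the keeper: in the magazine's frame x = -5.5 mm, y = 45 mm when shut and 100 mm when open. Push it from either side or pinch it.
- nut_a: bright wheel nut standing on its flange, 19 mm high, 40 to 90 g: round flange 30 mm across, 4 mm thick, then a hexagon 25 mm over corners, 21.6 mm over flats up to 16 mm, then a small crown. Origin at the centre of its underside; z up; a flat faces along +y and -y, corners along +x and -x. Starts on the clipboard (a board 4 mm thick lying on the bench).
- nut_b: bright wheel nut standing on its flange, 19 mm high, 40 to 90 g: round flange 30 mm across, 4 mm thick, then a hexagon 25 mm over corners, 21.6 mm over flats up to 16 mm, then a small crown. Origin at the centre of its underside; z up; a flat faces along +y and -y, corners along +x and -x. Starts on the clipboard, like the other; either may go first.
- nut_in: bright wheel nut standing on its flange, 19 mm high, 40 to 90 g: round flange 30 mm across, 4 mm thick, then a hexagon 25 mm over corners, 21.6 mm over flats up to 16 mm, then a small crown. Origin at the centre of its underside; z up; a flat faces along +y and -y, corners along +x and -x. Already in the tube just behind the keeper at the start, with its centre 17 to 30 mm from the mouth.
- centre_cap: bystander: black wheel centre cap lying flat, 60 mm across, 14 mm high; origin at the centre of its underside.
- setting_ring: bystander: black and white setting ring lying flat, 65 mm across, 23 mm high; origin at the centre of its underside.
- ink_bottle: bystander: upright blue and white marking ink bottle, 39 mm across, 82 mm high; origin at the centre of its underside.
- v_block: bystander: ground steel V-block, 49 x 52 mm, 34 mm high; origin at the centre of its underside.

How it is judged:
By the outcome, as a careful person would: the job done as asked, in the order asked, and still so for the second after the job is handed in, with the robot touching nothing.
It also fails if it takes over 72 s, if anything falls off the work surface, if the arm or the gripper's body presses on something with over 40 N, if the wrist force passes 120 N, or if a joint passes its speed limit or range.

### The arm

A 6-joint arm with a two-finger parallel gripper is mounted at the origin on the work surface; the furniture and walls round the work are solid. World frame = base frame: x ahead of the robot, y to its left, z up, the work surface at z = 0. Lengths are in m, angles in rad, forces in N, time in s.
With the tool pointing down it reaches from about 0.4 to 0.825 m from the base axis. Payload 7 kg.
Tool frame: the origin (TCP) lies at the very end of the fingers, on their centre line; the grasp point (between the pads) lies 19 mm behind it; x points along the fingers, y is the direction in which the jaws open and shut, and the axes are right-handed (so a half turn about x gives the same grasp; the last joint's range is limited). The gripper opens to 88 mm and grips with 3 to 60 N. Pads are 19 mm wide; open, the fingers measure 130 mm over their backs; the gripper's body (78 mm by 193 mm) begins 47 mm behind the grasp point.
Start: joints at [1.405, 0.359, 0.012, 0, -1.224, -0.288], TCP at [0.296, 0.607, 0.203] pointing down, gripper open.
Joint ranges: [-3.07, 3.07], [-1.43, 2.12], [-1.02, 1.25], [-3.03, 1.67], [-3.05, -0], [-3.03, 3.03]. Speed limits (rad/s): [2.39, 2.39, 3.01, 3.14, 3.14, 3.14].

### API

Orientations are given as [roll, pitch, yaw] about the fixed x, y, z axes, in that order (R = Rz(yaw) Ry(pitch) Rx(roll)).
In Python, from station import arm, cams gives the robot as it stands. The module is installed in compiled form; this text tells all that it offers.
- The arm moves only by the tool carry_out, never from a script. Its argument "deltas" is a list of rows, each a list of 6 numbers: the shift along the tool's x, y, z in units of 0.04 m (1.0 is 0.04 m), then the turn, a rotation vector about the tool's x, y, z in units of 4 degrees (1.0 is 4 degrees). In form: [[tx, ty, tz, ax, ay, az], ...]. A call has 1 to 5 rows; each row shifts and turns the pose as measured when the row begins, along the tool's axes as they then stand; what a row does not reach is not made up. A row lasts 1/10 s, in which the tool goes at most 50 mm and 8.59 degrees, less where a joint would pass 70% of its speed; a pose out of reach is approached as far as the arm can. A call with a number of a shift or a turn outside -1 to 1 is refused whole. A call with a gripper value outside its range is refused whole. "hand" is the closure, from 0 (fully open) to 1 (shut), set as the call begins (left out, the last holds). The fingers move at their own pace and stop on an object; "newtons" is the grip in N (left out, the last holds). Time passes only in rows, so rows that do not move let the fingers close. It gives the time, the measured TCP pose, the force and the opening at its end, in the units of the state.
- arm.get_state(): the state, without advancing time (a new reading comes with each control period).
- cams.grab_frame(name): name is "side" or "top" or "wrist"; returns a dict with "pixels" (384x512x3 uint8, red, green, blue), "fx", "fy", "cx", "cy" (pixels), "k1" (the pictures are not rectified: a ray, as slopes to the right and down, at radius r is drawn at 1 + k1 r^2 times it, then the intrinsics apply), "T" (4x4, takes a point from camera to world coordinates); the wrist camera has in their place "hand_eye" (4x4, takes a point from camera to tool coordinates, whose origin is the TCP and whose axes are the tool frame's). Camera axes: x right, y up, looking along -z (the intrinsics and any distortion apply to the point x, -y, -z); pixel columns grow to the right and rows downward; lengths in m; the calibration is good to about 2 mm. A picture is of the moment at which its call begins: read the wrist's pose just before it. There is no depth.
- arm.job_done(): hands the job in, once; it reports no verdict.
The state is a dict: "t": time; "q": joint angles; "qd": joint speeds; "joint_efforts": joint torques, N m; "eef_pos": TCP position; "ee_rot": TCP orientation; "force": force on the tool from outside, world axes, zero at the start; "moment": the same for the moment, N m; "width": finger opening in m.
Only numpy, scipy, OpenCV 4.12 (cv2) and the standard library are available. Lean on these libraries where they do the work, as an engineer would, in place of code of your own. Each camera call takes 0.05 s, during which the arm holds its last target.

## Working session

There is one attempt and no reset: what is moved stays moved. The work goes in short steps, Python scripts to look and compute and a tool call to move; the robot and the scene stay as the last step left them, time stands still between calls to the robot, and variables do not carry over. Pictures are saved under pics/ and viewed, and the job is handed in when it is done.

Besides the shell and the picture viewer there is one more tool, called after "Call:" by a JSON object that holds its "api" and its "payload", one argument or row to a line. carry_out: Moves the arm, as the interface text tells. Shifts and turns lie within -1 to 1; 1 stands for 0.04 m of shift or 4 degrees of turn. Its arguments: {"type":"object","properties":{"deltas":{"type":"array","items":{"type":"array","items":{"type":"number","minimum":-1,"maximum":1}}},"hand":{"type":"number"},"newtons":{"type":"number"}},"required":["deltas"]}

```bash
mkdir -p pics; ls
cat > h.py <<'E'
import numpy as np, cv2
from station import arm, cams
from scipy.spatial.transform import Rotation as R
def toolT():
    s=arm.get_state(); T=np.eye(4); T[:3,:3]=R.from_euler('xyz',s['ee_rot']).as_matrix(); T[:3,3]=s['eef_pos']; return T
def grab(name,fn):
    W=toolT(); f=cams.grab_frame(name)
    f['T']=W@f['hand_eye'] if name=='wrist' else f['T']
    cv2.imwrite('pics/%s.png'%fn,f['pixels'][:,:,::-1]); np.save('pics/%s.npy'%fn,dict(f),allow_pickle=True); return f
def load(fn): return np.load('pics/%s.npy'%fn,allow_pickle=True).item()
def ray(f,u,v):
    d=np.array([(u-f['cx'])/f['fx'],(v-f['cy'])/f['fy']]); s=d.copy()
    for _ in range(30): s=d/(1+f['k1']*(s@s))
    T=np.array(f['T']); return T[:3,3],T[:3,:3]@np.array([s[0],-s[1],-1])
def pt(f,u,v,z):
    o,d=ray(f,u,v); return o+d*(z-o[2])/d[2]
def proj(f,p):
    T=np.linalg.inv(np.array(f['T'])); c=T[:3,:3]@np.array(p)+T[:3,3]
    s=np.array([c[0],-c[1]])/-c[2]; s=s*(1+f['k1']*(s@s)); return s*[f['fx'],f['fy']]+[f['cx'],f['cy']]
def crop(fn,u0,v0,u1,v1,k,out):
    im=cv2.imread('pics/%s.png'%fn)[v0:v1,u0:u1]; cv2.imwrite('pics/%s.png'%out,cv2.resize(im,None,fx=k,fy=k,interpolation=cv2.INTER_CUBIC))
E
python3 - <<'E'
from h import *
s=arm.get_state(); print(s)
for n in ['top','side','wrist']:
    f=grab(n,n+'0'); print(n,f['fx'],f['k1'],np.round(f['T'],3).tolist())
E
```

```text
pics
{'t': 0.0, 'q': array([ 1.40509786e+00,  3.59360770e-01,  1.10257612e-02, -3.63890970e-04,
       -1.22407433e+00, -2.88060395e-01]), 'qd': array([-1.29834245e-04, -1.60135356e-03, -4.21112810e-04,  6.35478143e-05,
       -9.96918817e-04, -7.16574566e-04]), 'joint_efforts': array([-7.61769461e-04, -5.82721603e+01,  2.93061626e+01,  6.99701920e+00,
        6.94390954e-03, -1.63977584e-04]), 'eef_pos': array([0.29569725, 0.60618365, 0.20192272]), 'ee_rot': array([ 1.64990598,  1.56914743, -1.94556947]), 'force': array([-0.84637491,  0.21629625,  0.30989789]), 'moment': array([ 0.05769893,  0.02335121, -0.00875504]), 'width': 0.08775433634908322}
top 351.88735039963507 -0.08992056598369935 [[0.013, 0.991, -0.136, 0.42], [-1.0, 0.014, 0.007, -0.048], [0.008, 0.136, 0.991, 0.947], [0.0, 0.0, 0.0, 1.0]]
side 476.6069806450961 -0.08990473839863317 [[-0.985, 0.132, -0.115, 0.417], [-0.174, -0.787, 0.592, 0.621], [-0.012, 0.603, 0.798, 1.006], [0.0, 0.0, 0.0, 1.0]]
wrist 307.93098631324887 -0.06985394720145034 [[-0.439, 0.869, 0.227, 0.356], [-0.898, -0.426, -0.109, 0.577], [0.002, -0.251, 0.968, 0.384], [0.0, 0.0, 0.0, 1.0]]
```

View pics/top0.png

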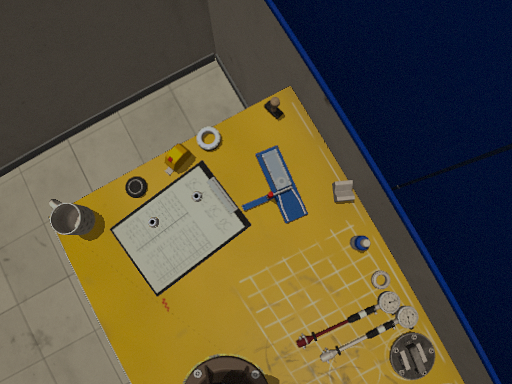

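View pics/side0.png

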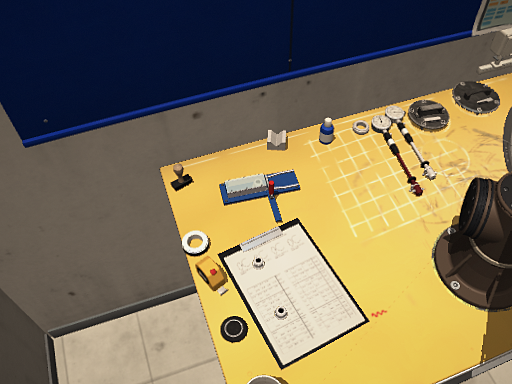

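View pics/wrist0.png

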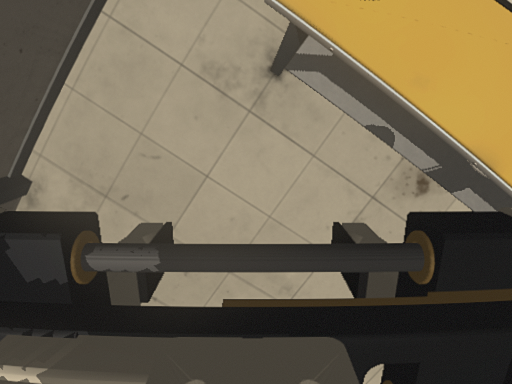

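Run:
```python
from h import *
crop('top0',230,130,330,230,6,'c1'); crop('side0',210,160,310,230,7,'c2'); crop('top0',130,170,230,240,7,'c3'); crop('side0',230,240,320,330,6,'c4')
```

```text
(no output)
```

View pics/c1.png

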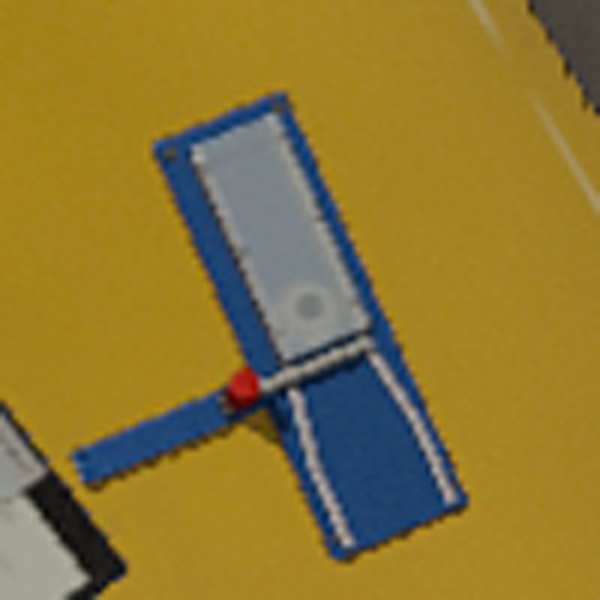

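View pics/c2.png

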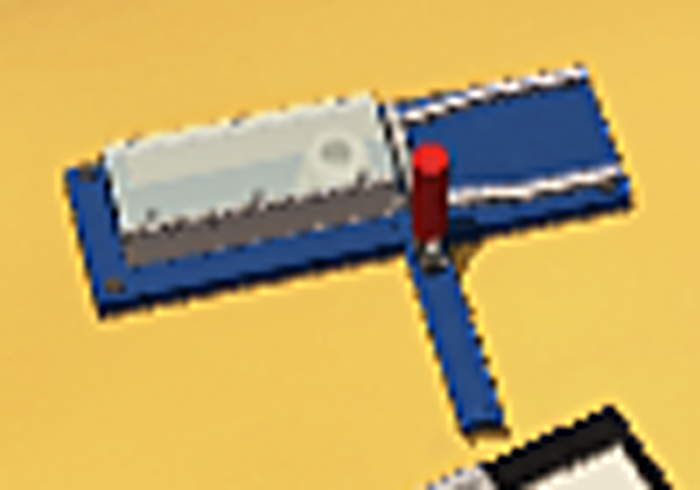

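View pics/c3.png

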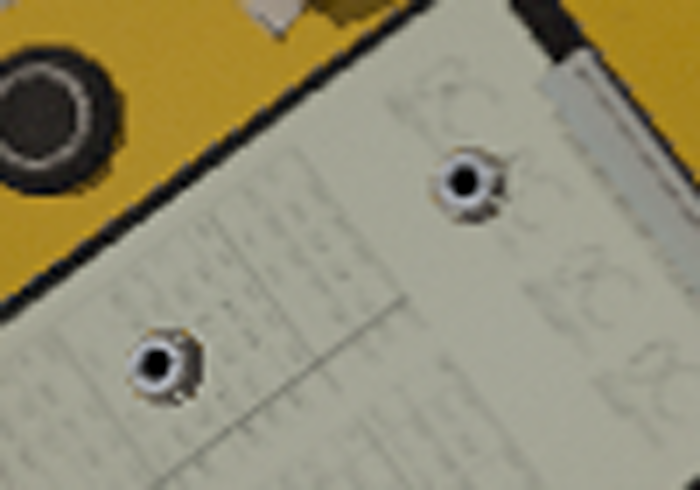

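View pics/c4.png

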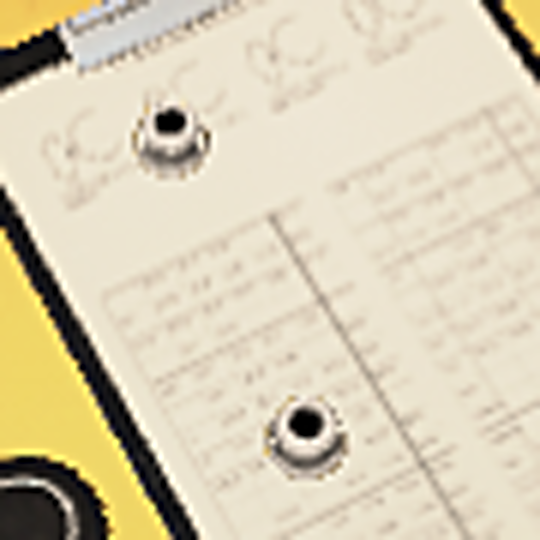

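```bash
cat > fit.py <<'E'
from h import *
from scipy.optimize import least_squares
ft=load('top0'); fs=load('side0')
c1=lambda a,b:((a+.5)/6+230-.5,(b+.5)/6+130-.5)
c2=lambda a,b:((a+.5)/7+210-.5,(b+.5)/7+160-.5)
obs=[(ft,c1(155,148),(.121,.033,.012)),(ft,c1(285,95),(.121,-.033,.012)),(ft,c1(467,500),(-.085,-.033,.012)),(ft,c1(338,557),(-.085,.033,.012)),
(ft,c1(243,385),(-.0055,.045,.075)),(ft,c1(372,330),(0,-.0205,.0365)),(ft,c1(283,362),(0,.0205,.0365)),
(fs,c2(430,158),(-.0055,.045,.075)),(fs,c2(98,310),(.121,.033,.006)),(fs,c2(632,203),(-.085,.033,.006)),(fs,c2(66,172),(.121,-.033,.012))]
def W(p,q):
    c,s=np.cos(p[2]),np.sin(p[2]); return np.array([p[0]+c*q[0]-s*q[1],p[1]+s*q[0]+c*q[1],q[2]])
def res(p): return np.concatenate([proj(f,W(p,q))-uv for f,uv,q in obs])
if __name__=='__main__':
    r=least_squares(res,[.5,-.1,.4],loss='soft_l1'); print(r.x,np.degrees(r.x[2])); print(res(r.x).reshape(-1,2).round(2))
    for lo,hi in((0,7),(7,11)):
        o=obs; 
        rr=least_squares(lambda p:np.concatenate([proj(f,W(p,q))-uv for f,uv,q in o[lo:hi]]),r.x); print(rr.x)
    # nuts: crown top z=.004+.019
    c3=lambda a,b:((a+.5)/7+130-.5,(b+.5)/7+170-.5)
    c4=lambda a,b:((a+.5)/6+230-.5,(b+.5)/6+240-.5)
    for a in [(463,181),(155,363)]: print('top',pt(ft,*c3(*a),.023))
    for a in [(171,121),(305,424)]: print('side',pt(fs,*c4(*a),.023))
E
python3 fit.py
```

```text
[ 0.55369069 -0.14498514  0.41739322] 23.91486973739976
[[-0.83 -0.64]
 [-0.37 -0.97]
 [ 0.35  0.64]
 [-0.68  0.92]
 [ 0.64  1.08]
 [ 0.15  0.43]
 [ 0.72  1.17]
 [ 0.21 -0.37]
 [-1.05  0.54]
 [-0.83  0.08]
 [-1.44 -0.64]]
[ 0.55474621 -0.14495507  0.41561797]
[ 0.55159824 -0.1449955   0.41418742]
top [0.53256159 0.08906761 0.023     ]
top [0.46189082 0.20323813 0.023     ]
side [0.52959627 0.08769817 0.023     ]
side [0.45918225 0.20320318 0.023     ]
```

```bash
cat > plan.py <<'E'
from h import *
M=np.array([.5538,-.145,.4158])
def mag(x,y,z,M=M):
    c,s=np.cos(M[2]),np.sin(M[2]); return np.array([M[0]+c*x-s*y,M[1]+s*x+c*y,z])
def rot(yaw,tilt=0):
    """tool x = down, tilted toward (cos yaw, sin yaw) dir by tilt; tool y = left of yaw (yaw+90)"""
    y=np.array([-np.sin(yaw),np.cos(yaw),0]); f=np.array([np.cos(yaw),np.sin(yaw),0])
    x=np.sin(tilt)*f-np.cos(tilt)*np.array([0,0,1]); return np.array([x,y,np.cross(x,y)]).T
def plan(p,Rt,step=.04,st=4.0,lim=50):
    T=toolT(); P=T[:3,3]; R0=R.from_matrix(T[:3,:3]); dr=(R0.inv()*R.from_matrix(Rt)).as_rotvec()
    n=max(1,int(np.ceil(max(np.linalg.norm(p-P)/step-1e-3,np.degrees(np.linalg.norm(dr))/st-1e-3))))
    print('n',n,'dist',np.linalg.norm(p-P).round(4),'deg',np.degrees(np.linalg.norm(dr)).round(2))
    rv=np.degrees(dr/n)/4; rows=[]
    for i in range(n):
        Ri=(R0*R.from_rotvec(dr*i/n)).as_matrix(); d=Ri.T@((p-P)/n)/.04
        rows.append([float(round(v,2))+0. for v in [*d,*rv]])
    for i in range(0,min(n,lim),5): print(rows[i:i+5])
def st():
    s=arm.get_state(); T=toolT(); d=s['eef_pos']-mag(0,0,0); c,q=np.cos(M[2]),np.sin(M[2])
    print('t',round(s['t'],2),'pos',s['eef_pos'].round(4),'magframe',np.array([c*d[0]+q*d[1],-q*d[0]+c*d[1],d[2]]).round(4),'F',s['force'].round(1),'w',round(s['width'],4),'q',s['q'].round(2),'ty',T[:3,1].round(2))
E
python3 - <<'E'
from plan import *
st(); print(toolT().round(2))
plan(mag(-.0055,.045,.15),rot(M[2])); plan(mag(-.0055,.045,.15),rot(M[2]+np.pi))
E
```

```text
t 0.15 pos [0.2958 0.6063 0.2021] magframe [0.0674 0.7915 0.2021] F [ 0.1 -0.   0.1] w 0.0876 q [ 1.41  0.36  0.01 -0.   -1.22 -0.29] ty [-0.44 -0.9   0.  ]
[[-0.   -0.44 -0.9   0.3 ]
 [-0.   -0.9   0.44  0.61]
 [-1.    0.   -0.    0.2 ]
 [ 0.    0.    0.    1.  ]]
n 33 dist 0.7519 deg 130.17
[[0.04, 0.41, -0.4, 0.99, 0.0, 0.0], [0.04, 0.38, -0.42, 0.99, 0.0, 0.0], [0.04, 0.35, -0.45, 0.99, 0.0, 0.0], [0.04, 0.32, -0.47, 0.99, 0.0, 0.0], [0.04, 0.28, -0.49, 0.99, 0.0, 0.0]]
[[0.04, 0.25, -0.51, 0.99, 0.0, 0.0], [0.04, 0.21, -0.53, 0.99, 0.0, 0.0], [0.04, 0.18, -0.54, 0.99, 0.0, 0.0], [0.04, 0.14, -0.55, 0.99, 0.0, 0.0], [0.04, 0.1, -0.56, 0.99, 0.0, 0.0]]
[[0.04, 0.06, -0.56, 0.99, 0.0, 0.0], [0.04, 0.02, -0.57, 0.99, 0.0, 0.0], [0.04, -0.02, -0.57, 0.99, 0.0, 0.0], [0.04, -0.05, -0.57, 0.99, 0.0, 0.0], [0.04, -0.09, -0.56, 0.99, 0.0, 0.0]]
[[0.04, -0.13, -0.55, 0.99, 0.0, 0.0], [0.04, -0.17, -0.54, 0.99, 0.0, 0.0], [0.04, -0.21, -0.53, 0.99, 0.0, 0.0], [0.04, -0.24, -0.51, 0.99, 0.0, 0.0], [0.04, -0.28, -0.5, 0.99, 0.0, 0.0]]
[[0.04, -0.31, -0.48, 0.99, 0.0, 0.0], [0.04, -0.34, -0.4
[... 487 characters left out ...]
.66, 0.0, 0.0], [0.07, 0.74, -0.66, -0.66, 0.0, 0.0], [0.07, 0.77, -0.62, -0.66, 0.0, 0.0], [0.07, 0.79, -0.59, -0.66, 0.0, 0.0], [0.07, 0.82, -0.55, -0.66, 0.0, 0.0]]
[[0.07, 0.84, -0.51, -0.66, 0.0, 0.0], [0.07, 0.87, -0.47, -0.66, 0.0, 0.0], [0.07, 0.89, -0.43, -0.66, 0.0, 0.0], [0.07, 0.91, -0.39, -0.66, 0.0, 0.0], [0.07, 0.92, -0.35, -0.66, 0.0, 0.0]]
[[0.07, 0.94, -0.31, -0.66, 0.0, 0.0], [0.07, 0.95, -0.26, -0.66, 0.0, 0.0], [0.07, 0.96, -0.22, -0.66, 0.0, 0.0], [0.07, 0.97, -0.17, -0.66, 0.0, 0.0], [0.07, 0.98, -0.13, -0.66, 0.0, 0.0]]
[[0.07, 0.98, -0.08, -0.66, 0.0, 0.0], [0.07, 0.99, -0.04, -0.66, 0.0, 0.0], [0.07, 0.99, 0.01, -0.66, 0.0, 0.0], [0.07, 0.99, 0.05, -0.66, 0.0, 0.0]]
```

Call:
{"api": "carry_out", "payload": {
  "deltas": [
    [0, 0.41, -0.4, 1, 0, 0],
    [0, 0.38, -0.42, 1, 0, 0],
    [0, 0.35, -0.45, 1, 0, 0],
    [0, 0.32, -0.47, 1, 0, 0],
    [0, 0.28, -0.49, 1, 0, 0]
  ]
}}

```text
t: 0.65
eef_pos: [0.3301, 0.4958, 0.199]
ee_rot: [2.042, 1.565, -1.912]
force: [1.0, 0.2, 0.2]
width: 0.0878
```

Call:
{"api": "carry_out", "payload": {
  "deltas": [
    [0, 0.25, -0.51, 1, 0, 0],
    [0, 0.21, -0.53, 1, 0, 0],
    [0, 0.18, -0.54, 1, 0, 0],
    [0, 0.14, -0.55, 1, 0, 0],
    [0, 0.1, -0.56, 1, 0, 0]
  ]
}}

```text
t: 1.15
eef_pos: [0.3637, 0.3814, 0.1984]
ee_rot: [2.339, 1.563, -1.979]
force: [0.1, -0.2, 1.0]
width: 0.0875
```

Call:
{"api": "carry_out", "payload": {
  "deltas": [
    [0, 0.06, -0.56, 1, 0, 0],
    [0, 0.02, -0.57, 1, 0, 0],
    [0, -0.02, -0.57, 1, 0, 0],
    [0, -0.05, -0.57, 1, 0, 0],
    [0, -0.09, -0.56, 1, 0, 0]
  ]
}}

```text
t: 1.65
eef_pos: [0.3949, 0.2665, 0.1985]
ee_rot: [2.637, 1.561, -2.044]
force: [0.6, 0.7, 0.2]
width: 0.0873
```

Run:
```python
from plan import *
st(); grab('wrist','w1'); plan(mag(-.0055,.045,.15),rot(M[2]))
```

```text
t 1.65 pos [0.3949 0.2665 0.1985] magframe [0.0209 0.4406 0.1985] F [0.6 0.7 0.2] w 0.0873 q [ 1.01  0.04 -0.41  0.   -1.13 -0.98] ty [-1.   -0.03  0.  ]
n 17 dist 0.3971 deg 67.63
[[0.08, -0.19, -0.55, 0.99, -0.01, 0.0], [0.07, -0.22, -0.53, 0.99, -0.01, 0.0], [0.07, -0.26, -0.52, 0.99, -0.01, 0.0], [0.07, -0.3, -0.5, 0.99, -0.01, 0.0], [0.07, -0.33, -0.48, 0.99, -0.01, 0.0]]
[[0.07, -0.36, -0.45, 0.99, -0.01, 0.0], [0.07, -0.39, -0.43, 0.99, -0.01, 0.0], [0.07, -0.42, -0.4, 0.99, -0.01, 0.0], [0.07, -0.45, -0.37, 0.99, -0.01, 0.0], [0.07, -0.47, -0.34, 0.99, -0.01, 0.0]]
[[0.07, -0.49, -0.3, 0.99, -0.01, 0.0], [0.07, -0.51, -0.27, 0.99, -0.01, 0.0], [0.07, -0.53, -0.23, 0.99, -0.01, 0.0], [0.07, -0.55, -0.19, 0.99, -0.01, 0.0], [0.07, -0.56, -0.16, 0.99, -0.01, 0.0]]
[[0.07, -0.57, -0.12, 0.99, -0.01, 0.0], [0.07, -0.57, -0.08, 0.99, -0.01, 0.0]]
```

View pics/w1.png

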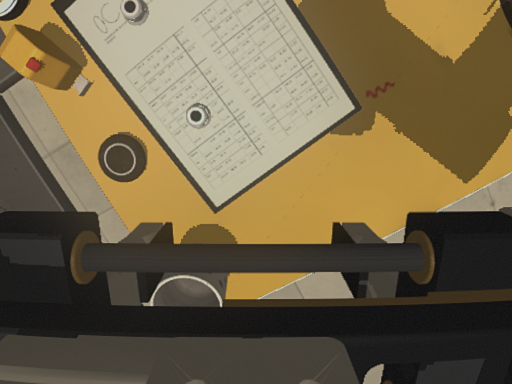

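Call:
{"api": "carry_out", "payload": {
  "deltas": [
    [0, -0.19, -0.55, 1, 0, 0],
    [0, -0.22, -0.53, 1, 0, 0],
    [0, -0.26, -0.52, 1, 0, 0],
    [0, -0.3, -0.5, 1, 0, 0],
    [0, -0.33, -0.48, 1, 0, 0]
  ]
}}

```text
t: 2.2
eef_pos: [0.4346, 0.1511, 0.199]
ee_rot: [2.937, 1.561, -2.11]
force: [1.1, 0.4, 0.2]
width: 0.0879
```

Call:
{"api": "carry_out", "payload": {
  "deltas": [
    [0, -0.36, -0.45, 1, 0, 0],
    [0, -0.39, -0.43, 1, 0, 0],
    [0, -0.42, -0.4, 1, 0, 0],
    [0, -0.45, -0.37, 1, 0, 0],
    [0, -0.47, -0.34, 1, 0, 0]
  ]
}}

```text
t: 2.7
eef_pos: [0.4724, 0.0364, 0.1996]
ee_rot: [-3.041, 1.561, -2.169]
force: [0.2, 0.5, -0.9]
width: 0.0875
```

Call:
{"api": "carry_out", "payload": {
  "deltas": [
    [0, -0.49, -0.3, 1, 0, 0],
    [0, -0.51, -0.27, 1, 0, 0],
    [0, -0.53, -0.23, 1, 0, 0],
    [0, -0.55, -0.19, 1, 0, 0],
    [0, -0.56, -0.16, 1, 0, 0]
  ]
}}

```text
t: 3.2
eef_pos: [0.5086, -0.0785, 0.1998]
ee_rot: [-2.767, 1.56, -2.258]
force: [0.5, 0.6, 0.5]
width: 0.0878
```

Run:
```python
from plan import *
st(); grab('wrist','w2'); plan(mag(-.0055,.045,.12),rot(M[2]))
f=load('w1')
for u in [(197,115),(133,9)]: print(pt(f,*u,.023))
```

```text
t 3.2 pos [ 0.5086 -0.0785  0.1998] magframe [-0.0145  0.0791  0.1998] F [0.5 0.6 0.5] w 0.0878 q [ 0.23  0.1  -0.34  0.01 -1.14 -1.3 ] ty [-0.49  0.87 -0.  ]
n 3 dist 0.0863 deg 5.09
[[0.66, -0.27, 0.06, 0.42, -0.05, 0.02], [0.66, -0.27, 0.07, 0.42, -0.05, 0.02], [0.66, -0.27, 0.07, 0.42, -0.05, 0.02]]
[0.45784459 0.20142762 0.023     ]
[0.52689628 0.09022203 0.023     ]
```

View pics/w2.png

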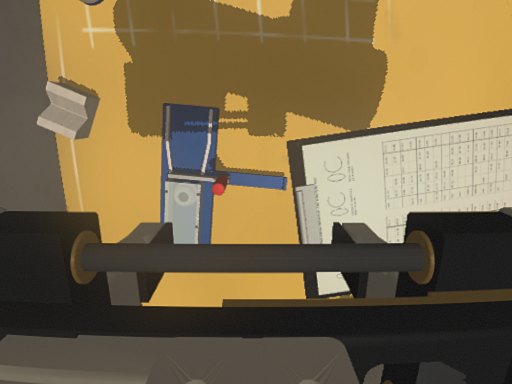

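Run:
```python
from plan import *
crop('w2',150,90,300,250,5,'c5')
```

```text
(no output)
```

View pics/c5.png

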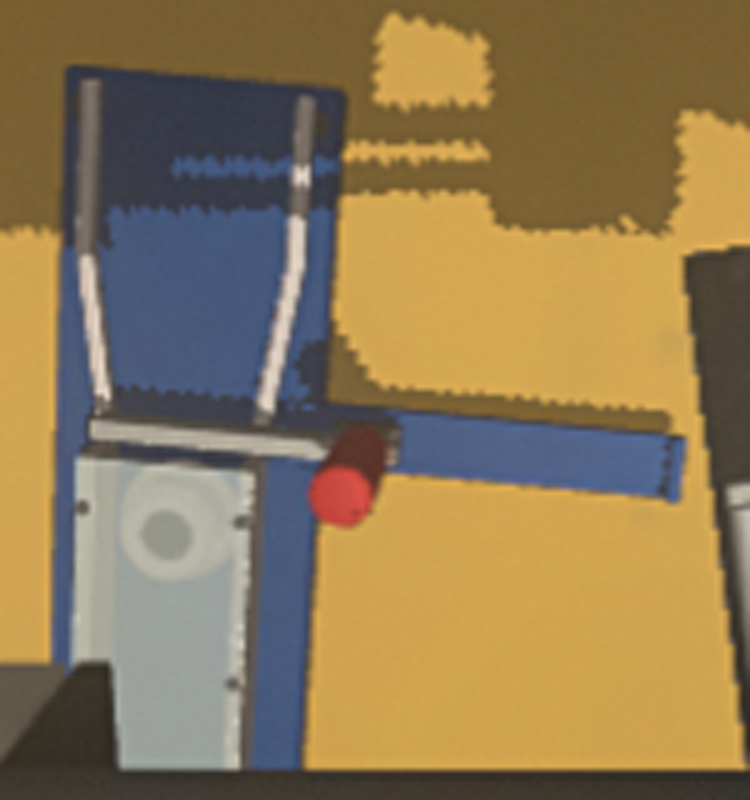

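```bash
cat > fit2.py <<'E'
from plan import *
import fit
from scipy.optimize import least_squares
f=load('w2'); c=lambda a,b:((a+.5)/5+150-.5,(b+.5)/5+90-.5)
obs=[(f,c(68,66),(-.085,-.033,.012)),(f,c(345,90),(-.085,.033,.012)),(f,c(342,495),(-.0055,.045,.075)),(f,c(75,458),(0,-.0205,.0365)),(f,c(262,462),(0,.0205,.0365)),
(f,c(86,250),(-.047,-.025,.018)),(f,c(297,216),(-.047,.025,.018))]
def res(p,o): return np.concatenate([proj(f,fit.W(p,q))-uv for f,uv,q in o])
r=least_squares(res,M,args=(obs,)); print(r.x); print(res(r.x,obs).reshape(-1,2).round(2))
o2=[o for o in obs+fit.obs]; r=least_squares(res,M,args=(o2,),loss='soft_l1'); print(r.x)
E
python3 fit2.py
```

```text
[ 0.5524233  -0.14512335  0.43378542]
[[-1.24  0.65]
 [-0.54 -0.34]
 [ 1.08 -2.41]
 [ 1.26 -1.87]
 [-0.78 -0.11]
 [ 0.   -2.72]
 [ 0.07  7.04]]
[ 0.55336864 -0.1452743   0.41920032]
```

```bash
sed -i "s/^(f,c(86.*$/]/" fit2.py; python3 fit2.py
```

```text
[ 0.55333284 -0.14527501  0.41623646]
[[-0.42  0.87]
 [ 0.23  0.91]
 [ 0.58 -0.97]
 [ 0.81 -1.56]
 [-1.27  0.8 ]]
[ 0.55335938 -0.1452902   0.41614583]
```

```bash
sed -i 's/^M=.*/M=np.array([.5534,-.1453,.416])/' plan.py
python3 - <<'E'
from plan import *
plan(mag(-.0055,.045,.11),rot(M[2]))
E
```

```text
n 3 dist 0.0956 deg 5.08
[[0.75, -0.27, 0.06, 0.42, -0.05, 0.02], [0.75, -0.27, 0.06, 0.42, -0.05, 0.02], [0.75, -0.27, 0.07, 0.42, -0.05, 0.02]]
```

Call:
{"api": "carry_out", "payload": {
  "deltas": [
    [0.75, -0.27, 0.06, 0.42, -0.05, 0.02],
    [0.75, -0.27, 0.06, 0.42, -0.05, 0.02],
    [0.75, -0.27, 0.07, 0.42, -0.05, 0.02],
    [0, 0, 0, 0, 0, 0]
  ],
  "hand": 0.4
}}

```text
t: 3.65
eef_pos: [0.5319, -0.1089, 0.1077]
ee_rot: [-0.33, 1.567, 0.079]
force: [-0.2, 0.1, -0.1]
width: 0.061
```

Run:
```python
from plan import *
st();plan(mag(-.0055,.045,.048),rot(M[2]))
grab('wrist','w3')
```

```text
t 3.65 pos [ 0.5319 -0.1089  0.1077] magframe [-0.005   0.042   0.1077] F [-0.2  0.1 -0.1] w 0.061 q [ 0.16  0.22 -0.41  0.   -0.93 -1.32] ty [-0.4   0.92 -0.  ]
n 2 dist 0.0598 deg 0.42
[[0.75, 0.04, -0.01, -0.05, 0.02, 0.01], [0.75, 0.04, -0.01, -0.05, 0.02, 0.01]]
```

View pics/w3.png

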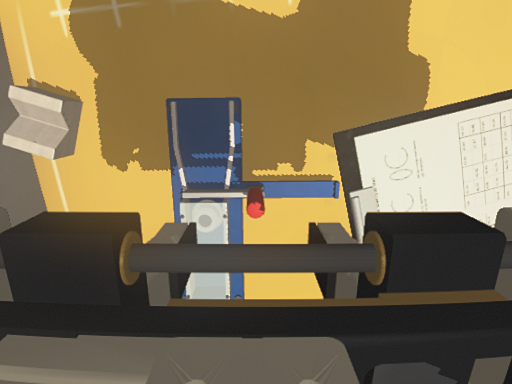

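Call:
{"api": "carry_out", "payload": {
  "deltas": [
    [0.75, 0.04, 0, 0, 0, 0],
    [0.75, 0.04, 0, 0, 0, 0]
  ]
}}

```text
t: 3.9
eef_pos: [0.537, -0.1053, 0.055]
ee_rot: [-0.427, 1.554, -0.013]
force: [0.4, 0.2, -0.8]
width: 0.053
```

Call:
{"api": "carry_out", "payload": {
  "deltas": [
    [0, 0, 0, 0, 0, 0],
    [0, 0, 0, 0, 0, 0],
    [0, 0, 0, 0, 0, 0],
    [0, 0, 0, 0, 0, 0]
  ],
  "hand": 0.8,
  "newtons": 8
}}

```text
t: 4.3
eef_pos: [0.5383, -0.1041, 0.0591]
ee_rot: [-0.456, 1.552, -0.038]
force: [0.5, 0.1, 1.0]
width: 0.0262
```

Run:
```python
from plan import *
st();grab('wrist','w4')
```

```text
t 4.3 pos [ 0.5383 -0.1041  0.0591] magframe [0.0028 0.0438 0.0591] F [0.5 0.1 1. ] w 0.0262 q [ 0.17  0.28 -0.47  0.01 -0.8  -1.33] ty [-0.41  0.91 -0.01]
```

View pics/w4.png

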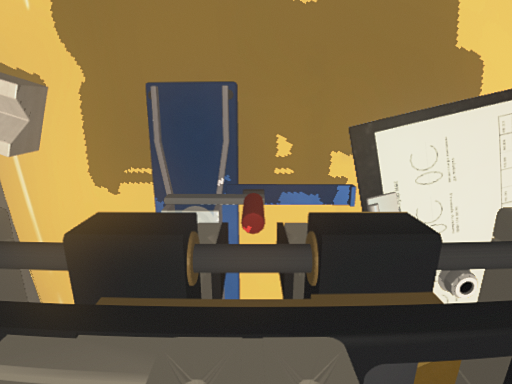

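Run:
```python
from plan import *
st();plan(mag(-.0055,.045,.050),rot(M[2]))
```

```text
t 4.35 pos [ 0.5385 -0.1041  0.0592] magframe [0.003  0.0437 0.0592] F [0.3 0.1 0.2] w 0.0222 q [ 0.17  0.28 -0.47  0.01 -0.8  -1.33] ty [-0.41  0.91 -0.01]
n 1 dist 0.0126 deg 1.11
[[0.23, 0.03, -0.22, 0.03, 0.25, 0.12]]
```

Call:
{"api": "carry_out", "payload": {
  "deltas": [
    [0.23, 0.03, -0.22, 0, 0.25, 0.12],
    [0, 0, 0, 0, 0, 0],
    [0, 0, 0, 0, 0, 0]
  ],
  "hand": 1
}}

```text
t: 4.65
eef_pos: [0.5307, -0.1067, 0.0515]
ee_rot: [-0.298, 1.569, 0.12]
force: [0.9, -0.5, 8.1]
width: 0.003
```

Run:
```python
from plan import *
st();plan(mag(-.0055,.101,.050),rot(M[2]))
```

```text
t 4.65 pos [ 0.5307 -0.1067  0.0515] magframe [-0.0052  0.0445  0.0515] F [ 0.9 -0.5  8.1] w 0.003 q [ 0.16  0.29 -0.48  0.   -0.8  -1.32] ty [-0.41  0.91 -0.  ]
n 2 dist 0.0566 deg 0.17
[[0.02, 0.71, 0.0, 0.02, 0.01, 0.0], [0.02, 0.71, 0.0, 0.02, 0.01, 0.0]]
```

Run:
```python
from plan import *
for n in ['wrist','side','top']: grab(n,n[0]+'5')
crop('s5',190,110,340,230,5,'c6'); crop('t5',220,130,320,230,6,'c7'); st()
```

```text
t 4.8 pos [ 0.5309 -0.1068  0.0515] magframe [-0.0051  0.0443  0.0515] F [0.5 0.7 4.5] w 0.0006 q [ 0.16  0.29 -0.48  0.   -0.8  -1.32] ty [-0.41  0.91 -0.  ]
```

View pics/w5.png

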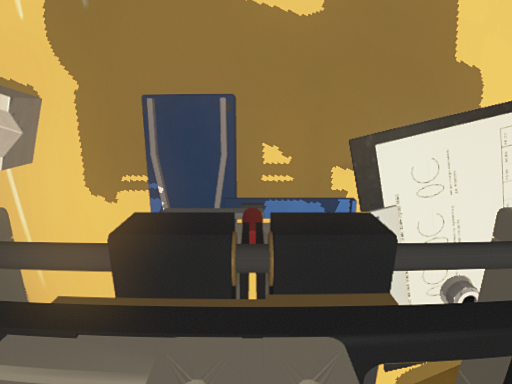

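View pics/c6.png

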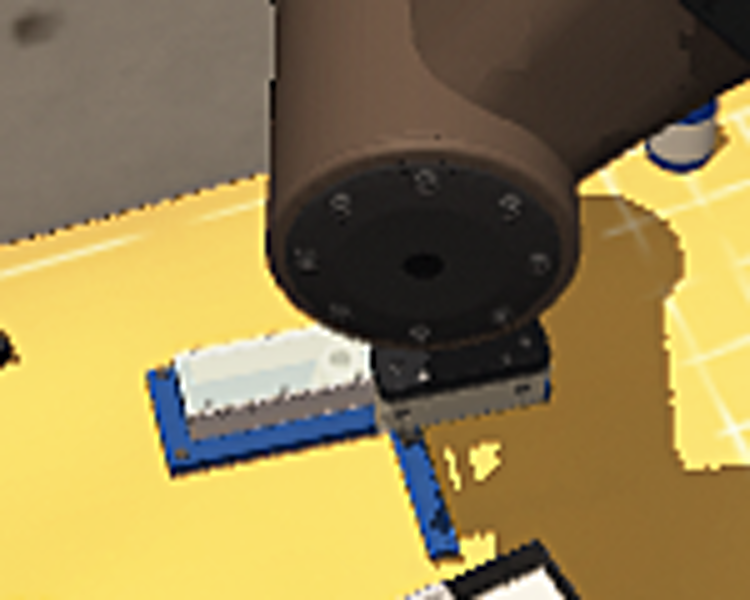

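Run:
```python
from plan import *
f=load('w5');T=toolT()
for q in [(0,0,0),(-.019,0,0),(0,0,.0095),(0,0,-.0095),(-.019,0,-.0095),(-.047,0,-.0095)]:
    print(q,proj(f,(T@np.array([*q,1]))[:3]).round(1))
for q in [(-.0055,.045,.075),(-.0055,.045,.031),(0,.0205,.0365),(-.085,.033,.012)]: print(q,proj(f,mag(*q)).round(1))
h=np.linalg.inv(T)@f['T'];print(h.round(3))
crop('w5',180,180,330,310,5,'c8')
```

```text
(0, 0, 0) [252.  224.6]
(-0.019, 0, 0) [252.  236.4]
(0, 0, 0.0095) [252.  238.7]
(0, 0, -0.0095) [252.  210.2]
(-0.019, 0, -0.0095) [252.  220.6]
(-0.047, 0, -0.0095) [252.  240.6]
(-0.0055, 0.045, 0.075) [253.2 238.8]
(-0.0055, 0.045, 0.031) [253.  213.5]
(0, 0.0205, 0.0365) [217.  223.7]
(-0.085, 0.033, 0.012) [235.8  95.3]
[[-0.     0.25  -0.968 -0.182]
 [ 1.     0.001 -0.     0.   ]
 [ 0.001 -0.968 -0.25  -0.068]
 [ 0.     0.     0.     1.   ]]
```

View pics/c8.png

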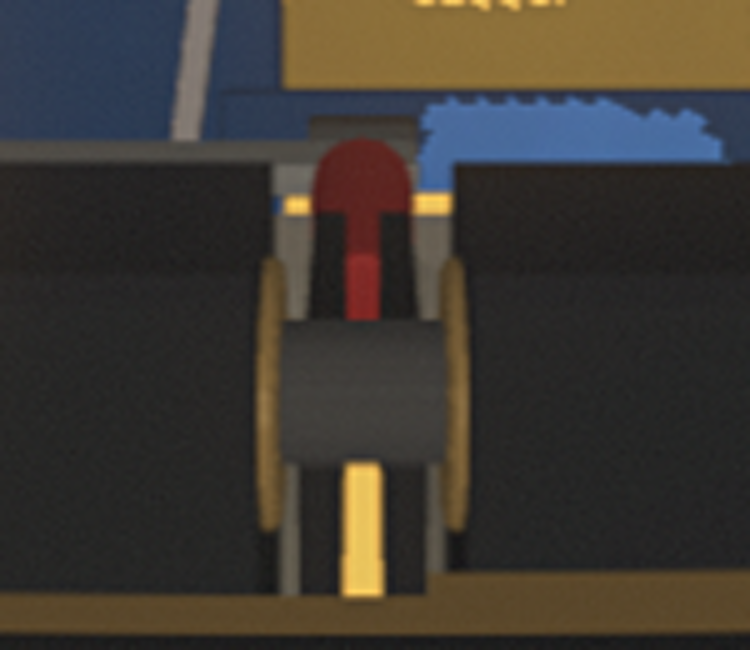

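View pics/c7.png

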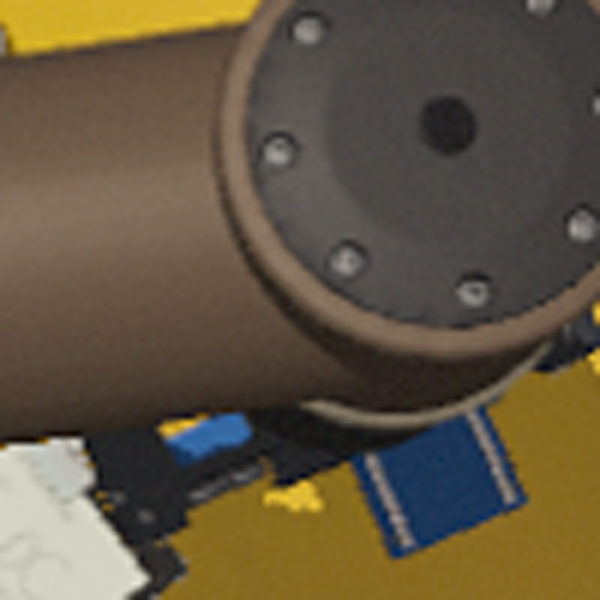

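Call:
{"api": "carry_out", "payload": {
  "deltas": [
    [0, 0.25, 0, 0, 0, 0],
    [0, 0.25, 0, 0, 0, 0]
  ]
}}

```text
t: 5.0
eef_pos: [0.5228, -0.0887, 0.0516]
ee_rot: [-0.44, 1.568, -0.024]
force: [-0.1, -0.3, -0.4]
width: 0.0011
```

Run:
```python
from plan import *
st(); grab('wrist','w6'); crop('w6',180,150,330,280,5,'c9')
```

```text
t 5.0 pos [ 0.5228 -0.0887  0.0516] magframe [-0.0051  0.0641  0.0516] F [-0.1 -0.3 -0.4] w 0.0011 q [ 0.2   0.27 -0.5   0.   -0.79 -1.36] ty [-0.4   0.91 -0.  ]
```

View pics/c9.png

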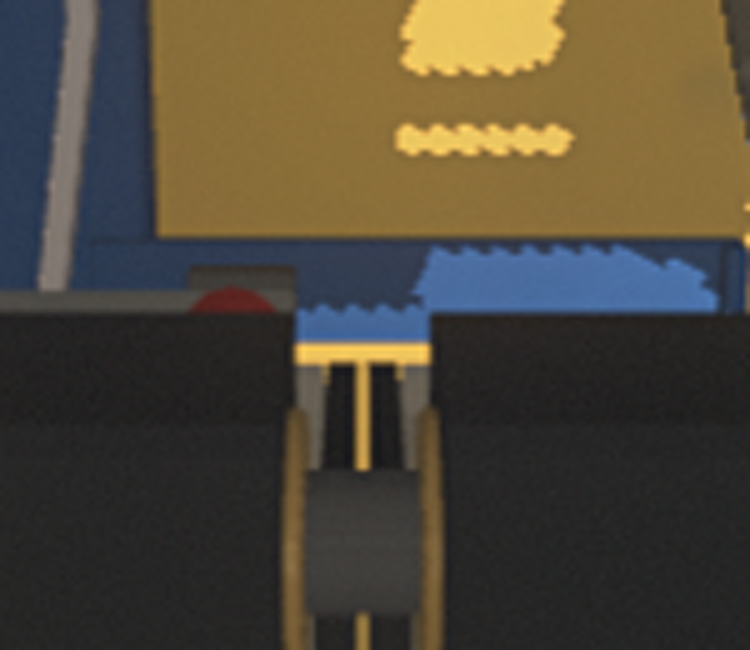

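Run:
```python
from plan import *
plan(mag(-.075,.08,.05),rot(M[2]))
```

```text
n 2 dist 0.0712 deg 0.14
[[0.02, 0.18, -0.87, 0.01, 0.02, 0.01], [0.02, 0.18, -0.87, 0.01, 0.02, 0.01]]
```

Call:
{"api": "carry_out", "payload": {
  "deltas": [
    [-0.8, 0.1, 0, 0, 0, 0],
    [0, 0.18, -0.87, 0, 0, 0],
    [0, 0.18, -0.87, 0, 0, 0],
    [0.6, 0, 0, 0, 0, 0],
    [0.6, 0, 0, 0, 0, 0]
  ]
}}

```text
t: 5.55
eef_pos: [0.4498, -0.0966, 0.038]
ee_rot: [-0.276, 1.563, 0.145]
force: [0.7, 0.4, 0.0]
width: 0.0004
```

Run:
```python
from plan import *
st(); 
for n in ['wrist','side']: grab(n,n[0]+'7')
crop('s7',200,120,350,230,5,'c10'); print(proj(load('s7'),arm.get_state()['eef_pos']))
```

```text
t 5.55 pos [ 0.4498 -0.0966  0.038 ] magframe [-0.0751  0.0865  0.038 ] F [0.7 0.4 0. ] w 0.0004 q [ 0.22  0.19 -0.67  0.   -0.71 -1.37] ty [-0.41  0.91 -0.  ]
[302.98928691 198.48180862]
```

View pics/c10.png

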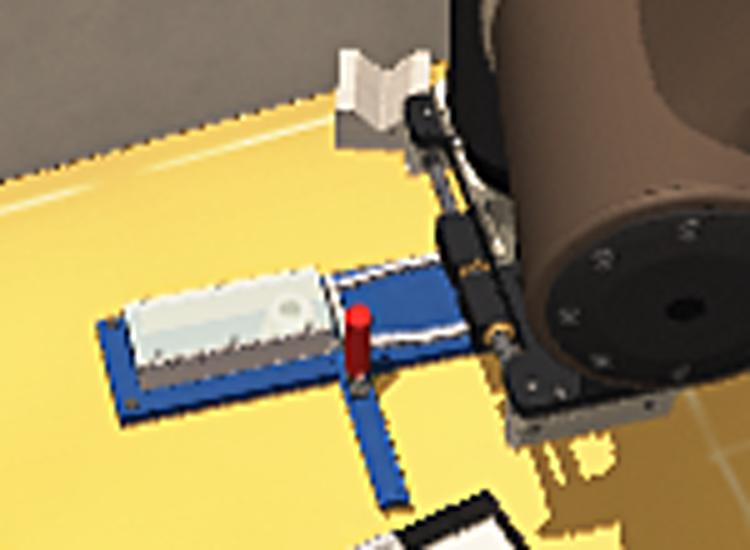

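View pics/w7.png

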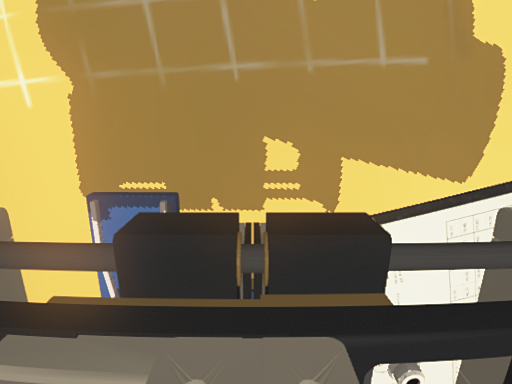

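Call:
{"api": "carry_out", "payload": {
  "deltas": [
    [0.25, 0, 0, 0, 0, 0],
    [0.2, 0, 0, 0, 0, 0],
    [0.1, 0, 0, 0, 0, 0]
  ]
}}

```text
t: 5.95
eef_pos: [0.449, -0.0962, 0.014]
ee_rot: [-0.397, 1.568, 0.025]
force: [0.4, -0.3, 0.6]
width: 0.0007
```

Call:
{"api": "carry_out", "payload": {
  "deltas": [
    [0.15, 0, 0, 0, 0, 0],
    [0.1, 0, 0, 0, 0, 0],
    [0.1, 0, 0, 0, 0, 0]
  ]
}}

```text
t: 6.25
eef_pos: [0.4499, -0.0961, -0.0008]
ee_rot: [-0.419, 1.568, 0.003]
force: [0.1, -0.5, 0.2]
width: 0.0006
```

Call:
{"api": "carry_out", "payload": {
  "deltas": [
    [0.1, 0, 0, 0, 0, 0],
    [0.1, 0, 0, 0, 0, 0]
  ]
}}

```text
t: 6.45
eef_pos: [0.4501, -0.0961, -0.0094]
ee_rot: [-0.413, 1.567, 0.009]
force: [-0.3, 0.0, -0.1]
width: 0.0007
```

Call:
{"api": "carry_out", "payload": {
  "deltas": [
    [0.1, 0, 0, 0, 0, 0]
  ]
}}

```text
t: 6.55
eef_pos: [0.4502, -0.0961, -0.0137]
ee_rot: [-0.408, 1.567, 0.014]
force: [-0.1, 0.3, -0.4]
width: 0.0006
```

Call:
{"api": "carry_out", "payload": {
  "deltas": [
    [0.1, 0, 0, 0, 0, 0]
  ]
}}

```text
t: 6.65
eef_pos: [0.4503, -0.0961, -0.018]
ee_rot: [-0.398, 1.567, 0.023]
force: [-0.6, 0.3, 0.7]
width: 0.0002
```

Call:
{"api": "carry_out", "payload": {
  "deltas": [
    [0.07, 0, 0, 0, 0, 0]
  ]
}}

```text
t: 6.75
eef_pos: [0.4502, -0.0961, -0.0212]
ee_rot: [-0.409, 1.567, 0.012]
force: [0.5, -0.3, 0.7]
width: 0.0007
```

Run:
```python
from plan import *
st(); 
for n in ['wrist','side']: grab(n,n[0]+'8')
crop('s8',200,120,350,230,5,'c10'); crop('w8',180,150,330,280,5,'c11')
```

```text
t 6.75 pos [ 0.4502 -0.0961 -0.0212] magframe [-0.0746  0.0867 -0.0212] F [ 0.5 -0.3  0.7] w 0.0007 q [ 0.22  0.29 -0.73  0.   -0.55 -1.37] ty [-0.41  0.91 -0.  ]
```

View pics/c10.png

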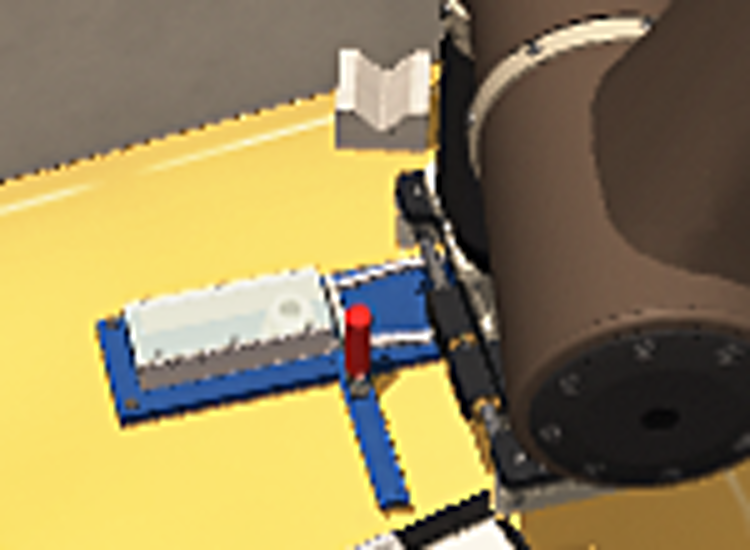

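View pics/c11.png

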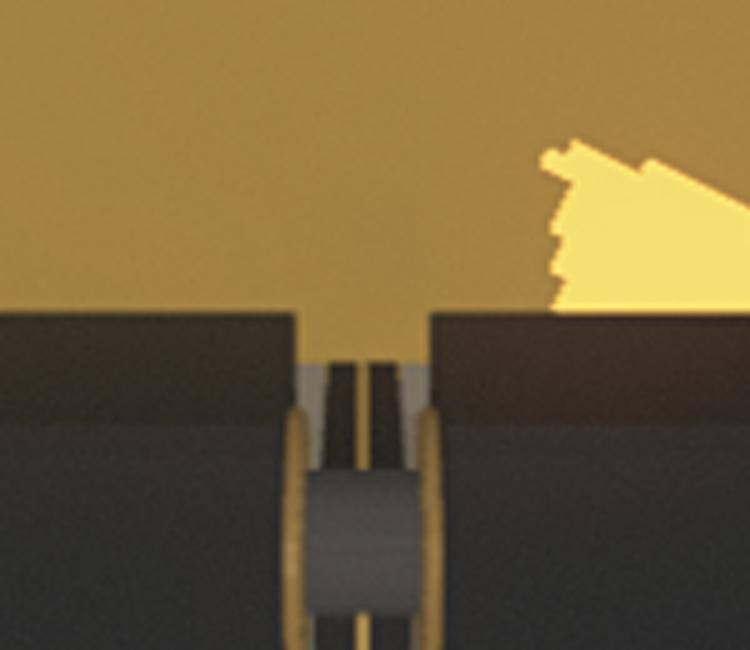

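Call:
{"api": "carry_out", "payload": {
  "deltas": [
    [0.05, 0, 0, 0, 0, 0]
  ]
}}

```text
t: 6.95
eef_pos: [0.4502, -0.0962, -0.0231]
ee_rot: [-0.442, 1.567, -0.02]
force: [-0.9, -0.8, -0.4]
width: 0.0002
```

Call:
{"api": "carry_out", "payload": {
  "deltas": [
    [0.05, 0, 0, 0, 0, 0]
  ]
}}

```text
t: 7.05
eef_pos: [0.4503, -0.0962, -0.0237]
ee_rot: [-0.584, 1.568, -0.161]
force: [-16.5, 7.3, 57.5]
width: 0.0003
```

Call:
{"api": "carry_out", "payload": {
  "deltas": [
    [-0.3, 0, 0, 0, 0, 0],
    [-0.9, 0, 0, 0, 0, 0],
    [-0.9, 0, 0, 0, 0, 0]
  ],
  "hand": 0.5
}}

```text
t: 7.35
eef_pos: [0.4469, -0.0966, 0.0592]
ee_rot: [3.079, 1.565, -2.782]
force: [0.7, 0.7, -0.7]
width: 0.019
```

```bash
cat >> plan.py <<'E'
TIP=.0233
def tip(p,Rt): return np.array(p)+Rt[:,0]*TIP   # reported-TCP target so that real finger end is at p
def go(p,yaw=None,tilt=0,**k):
    Rt=rot(M[2] if yaw is None else yaw,tilt); plan(tip(p,Rt),Rt,**k)
_st=st
def st():
    _st(); T=toolT(); e=T[:3,3]-T[:3,0]*TIP; d=e-mag(0,0,0); c,q=np.cos(M[2]),np.sin(M[2])
    print('TIP',e.round(4),'mag',np.array([c*d[0]+q*d[1],-q*d[0]+c*d[1],d[2]]).round(4),'tilt fwd deg',np.degrees(np.arcsin(T[0,0]*c+T[1,0]*q)).round(1))
E
python3 - <<'E'
from plan import *
st(); print(np.linalg.norm(arm.get_state()['force']))
go(mag(-.0055,.045,.10))
E
```

```text
t 7.35 pos [ 0.4469 -0.0966  0.0592] magframe [-0.0777  0.0876  0.0592] F [ 0.7  0.7 -0.7] w 0.019 q [ 0.22  0.16 -0.64  0.   -0.78 -1.37] ty [-0.41  0.91  0.  ]
TIP [ 0.447  -0.0965  0.0825] mag [-0.0776  0.0876  0.0825] tilt fwd deg -0.3
1.2094619463216842
n 3 dist 0.0857 deg 0.49
[[-0.15, -0.36, 0.6, 0.03, -0.03, 0.0], [-0.15, -0.36, 0.6, 0.03, -0.03, 0.0], [-0.15, -0.36, 0.6, 0.03, -0.03, 0.0]]
```

Call:
{"api": "carry_out", "payload": {
  "deltas": [
    [-0.3, 0, 0, 0, 0, 0],
    [-0.15, -0.36, 0.6, 0, 0, 0],
    [-0.05, -0.36, 0.6, 0, 0, 0],
    [0, -0.36, 0.6, 0, 0, 0],
    [0, 0, 0, 0, 0, 0]
  ]
}}

```text
t: 7.85
eef_pos: [0.5366, -0.1061, 0.0876]
ee_rot: [-0.42, 1.562, 0.004]
force: [-1.8, -0.4, -0.4]
width: 0.0439
```

Run:
```python
from plan import *
st(); go(mag(-.0055,.045,.048))
```

```text
t 7.85 pos [ 0.5366 -0.1061  0.0876] magframe [0.0004 0.0426 0.0876] F [-1.8 -0.4 -0.4] w 0.0439 q [ 0.16  0.25 -0.43  0.   -0.88 -1.31] ty [-0.41  0.91 -0.  ]
TIP [ 0.5364 -0.1061  0.1109] mag [0.0003 0.0427 0.1109] tilt fwd deg 0.5
n 2 dist 0.0632 deg 0.68
[[0.79, 0.03, -0.08, 0.06, 0.06, 0.02], [0.79, 0.03, -0.08, 0.06, 0.06, 0.02]]
```

Call:
{"api": "carry_out", "payload": {
  "deltas": [
    [0.7, 0.03, -0.08, 0.06, 0.06, 0],
    [0.6, 0.03, -0.08, 0.06, 0.06, 0],
    [0, 0, 0, 0, 0, 0]
  ]
}}

```text
t: 8.15
eef_pos: [0.5305, -0.1067, 0.0347]
ee_rot: [-1.274, 1.567, -0.859]
force: [-0.1, -0.9, 0.0]
width: 0.0436
```

Run:
```python
from plan import *
st(); go(mag(-.0055,.045,.048))
```

```text
t 8.15 pos [ 0.5305 -0.1067  0.0347] magframe [-0.0053  0.0446  0.0347] F [-0.1 -0.9  0. ] w 0.0436 q [ 0.17  0.31 -0.5   0.   -0.76 -1.33] ty [-0.4   0.92 -0.  ]
TIP [ 0.5305 -0.1066  0.058 ] mag [-0.0053  0.0446  0.058 ] tilt fwd deg 0.1
n 1 dist 0.01 deg 0.24
[[0.25, 0.01, 0.0, -0.02, 0.02, 0.05]]
```

Call:
{"api": "carry_out", "payload": {
  "deltas": [
    [0.2, 0, 0, 0, 0, 0],
    [0, 0, 0, 0, 0, 0],
    [0, 0, 0, 0, 0, 0],
    [0, 0, 0, 0, 0, 0]
  ],
  "hand": 1,
  "newtons": 8
}}

```text
t: 8.55
eef_pos: [0.5314, -0.1066, 0.0286]
ee_rot: [-0.957, 1.565, -0.541]
force: [-0.8, 0.6, -0.5]
width: 0.0179
```

Run:
```python
from plan import *
st(); grab('wrist','w9');crop('w9',180,150,330,280,5,'c11')
```

```text
t 8.55 pos [ 0.5314 -0.1066  0.0286] magframe [-0.0044  0.0443  0.0286] F [-0.8  0.6 -0.5] w 0.0179 q [ 0.17  0.32 -0.5   0.01 -0.74 -1.33] ty [-0.4   0.91 -0.  ]
TIP [ 0.5313 -0.1065  0.0519] mag [-0.0045  0.0444  0.0519] tilt fwd deg 0.2
```

View pics/c11.png

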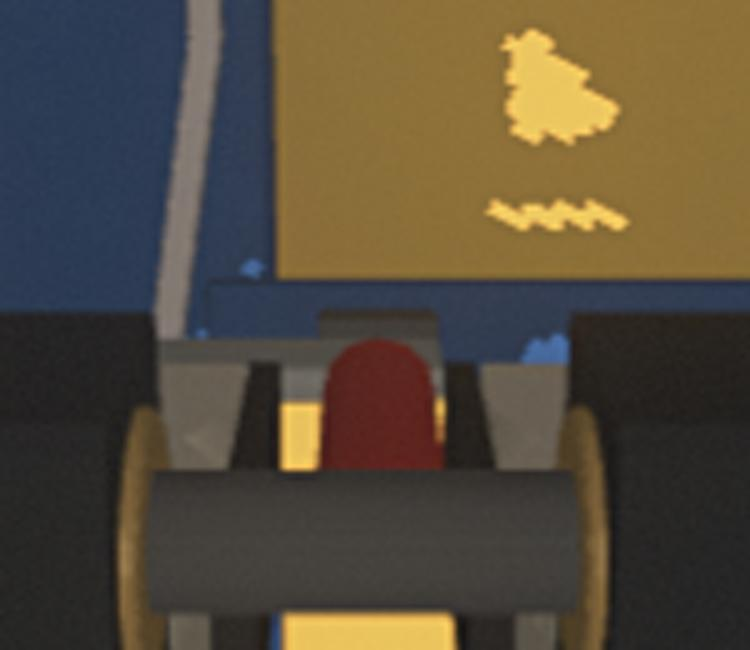

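Call:
{"api": "carry_out", "payload": {
  "deltas": [
    [0, 0.05, 0, 0, 0, 0],
    [0, 0.0, 0, 0, 0, 0],
    [0, 0, 0, 0, 0, 0]
  ]
}}

```text
t: 8.9
eef_pos: [0.5305, -0.1044, 0.0287]
ee_rot: [-0.81, 1.565, -0.395]
force: [1.1, -0.7, -5.2]
width: 0.0136
```

Run:
```python
from plan import *
st(); go(mag(-.0055,.1005,.050))
```

```text
t 8.9 pos [ 0.5305 -0.1044  0.0287] magframe [-0.0044  0.0467  0.0287] F [ 1.1 -0.7 -5.2] w 0.0136 q [ 0.17  0.32 -0.51  0.   -0.74 -1.33] ty [-0.4   0.92 -0.  ]
TIP [ 0.5304 -0.1043  0.052 ] mag [-0.0045  0.0468  0.052 ] tilt fwd deg 0.2
n 2 dist 0.0538 deg 0.36
[[0.02, 0.67, -0.01, -0.01, 0.03, 0.03], [0.02, 0.67, -0.01, -0.01, 0.03, 0.03]]
```

Call:
{"api": "carry_out", "payload": {
  "deltas": [
    [0, 0.45, 0, 0, 0, 0],
    [0, 0.45, 0, 0, 0, 0],
    [0, 0.3, 0, 0, 0, 0],
    [0, 0, 0, 0, 0, 0]
  ]
}}

```text
t: 9.3
eef_pos: [0.5108, -0.0599, 0.0288]
ee_rot: [-0.903, 1.564, -0.489]
force: [-0.1, 1.2, -4.3]
width: 0.014
```

Run:
```python
from plan import *
st()
```

```text
t 9.3 pos [ 0.5108 -0.0599  0.0288] magframe [-0.0044  0.0954  0.0288] F [-0.1  1.2 -4.3] w 0.014 q [ 0.27  0.28 -0.57  0.01 -0.72 -1.43] ty [-0.4   0.92 -0.01]
TIP [ 0.5107 -0.0598  0.0521] mag [-0.0045  0.0955  0.0521] tilt fwd deg 0.2
```

Call:
{"api": "carry_out", "payload": {
  "deltas": [
    [0, 0.1, 0, 0, 0, 0],
    [0, 0.06, 0, 0, 0, 0]
  ]
}}

```text
t: 9.5
eef_pos: [0.5088, -0.0552, 0.0288]
ee_rot: [-1.108, 1.563, -0.692]
force: [6.3, -15.0, -10.4]
width: 0.0158
```

Call:
{"api": "carry_out", "payload": {
  "deltas": [
    [0, 0.05, 0, 0, 0, 0],
    [0, 0.05, 0, 0, 0, 0]
  ]
}}

```text
t: 9.7
eef_pos: [0.5086, -0.0549, 0.0287]
ee_rot: [-1.338, 1.559, -0.921]
force: [6.3, -14.1, -8.6]
width: 0.0163
```

Run:
```python
from plan import *
st()
```

```text
t 9.7 pos [ 0.5086 -0.0549  0.0287] magframe [-0.0044  0.1008  0.0287] F [  6.3 -14.1  -8.6] w 0.0163 q [ 0.29  0.28 -0.58  0.02 -0.71 -1.45] ty [-0.4   0.91 -0.01]
TIP [ 0.5084 -0.0547  0.052 ] mag [-0.0045  0.101   0.052 ] tilt fwd deg 0.2
```

Call:
{"api": "carry_out", "payload": {
  "deltas": [
    [0, -0.05, 0, 0, 0, 0],
    [0, 0, 0, 0, 0, 0],
    [-0.5, 0, 0, 0, 0, 0],
    [-1, 0, 0, 0, 0, 0],
    [-1, 0, 0, 0, 0, 0]
  ],
  "hand": 0.5
}}

```text
t: 10.2
eef_pos: [0.5059, -0.0577, 0.127]
ee_rot: [-2.265, 1.558, -1.85]
force: [1.3, 0.1, -0.0]
width: 0.0432
```

```bash
sed -i 's/^M=.*/M=np.array([.5527,-.1437,.416])/' plan.py
python3 - <<'E'
from plan import *
st()
go([.531,.089,.10]) 
for n in ['top','side','wrist']: grab(n,n[0]+'10')
crop('s10',200,130,300,230,5,'c12')
E
```

```text
t 10.2 pos [ 0.5059 -0.0577  0.127 ] magframe [-0.0081  0.0976  0.127 ] F [ 1.3  0.1 -0. ] w 0.0432 q [ 0.28  0.15 -0.46  0.01 -0.96 -1.45] ty [-0.4   0.92 -0.01]
TIP [ 0.506  -0.0575  0.1503] mag [-0.0079  0.0978  0.1503] tilt fwd deg -0.5
n 4 dist 0.1571 deg 0.72
[[0.3, 0.78, 0.52, -0.01, -0.03, 0.03], [0.31, 0.78, 0.52, -0.01, -0.03, 0.03], [0.31, 0.78, 0.51, -0.01, -0.03, 0.03], [0.31, 0.78, 0.51, -0.01, -0.03, 0.03]]
```

View pics/c12.png

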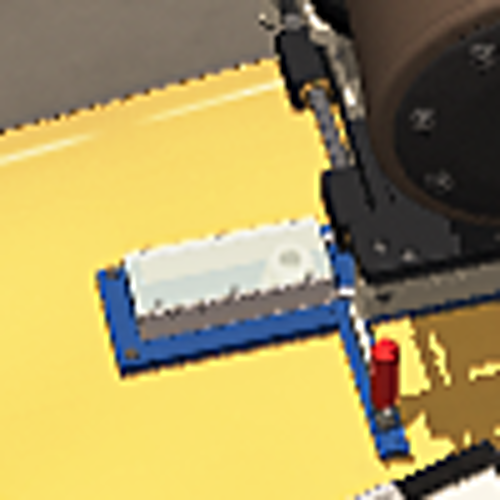

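View pics/w10.png

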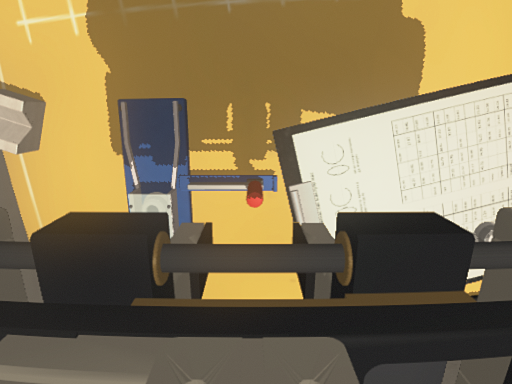

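Call:
{"api": "carry_out", "payload": {
  "deltas": [
    [0.1, 0.78, 0.7, 0, 0, 0],
    [0.2, 0.78, 0.7, 0, 0, 0],
    [0.2, 0.78, 0.7, 0, 0, 0],
    [0.1, 0.7, 0.7, 0, 0, 0],
    [0, 0, 0, 0, 0, 0]
  ]
}}

```text
t: 10.85
eef_pos: [0.5628, 0.1035, 0.1018]
ee_rot: [-1.55, 1.561, -1.14]
force: [-0.4, -1.1, -1.0]
width: 0.044
```

Run:
```python
from plan import *
st(); f=grab('wrist','w11'); print(proj(f,[.531,.089,.023]))
```

```text
t 10.85 pos [0.5628 0.1035 0.1018] magframe [0.1092 0.2221 0.1018] F [-0.4 -1.1 -1. ] w 0.044 q [ 0.53  0.28 -0.36  0.01 -0.93 -1.7 ] ty [-0.4   0.92 -0.01]
TIP [0.5627 0.1038 0.1251] mag [0.1092 0.2223 0.1251] tilt fwd deg 0.0
[252.28709255 152.84798653]
```

View pics/w11.png

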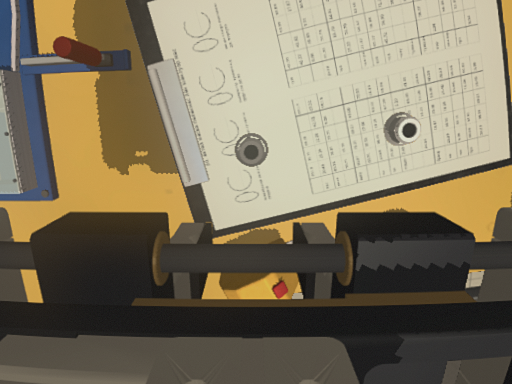

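Run:
```python
from plan import *
import cv2
im=cv2.imread('pics/w11.png')
a=cv2.resize(im[125:175,225:275],None,fx=8,fy=8,interpolation=cv2.INTER_CUBIC);b=cv2.resize(im[105:155,380:430],None,fx=8,fy=8,interpolation=cv2.INTER_CUBIC)
a=cv2.convertScaleAbs(a,alpha=1.8);cv2.imwrite('pics/c13.png',np.hstack([a,b]))
```

```text
(no output)
```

View pics/c13.png

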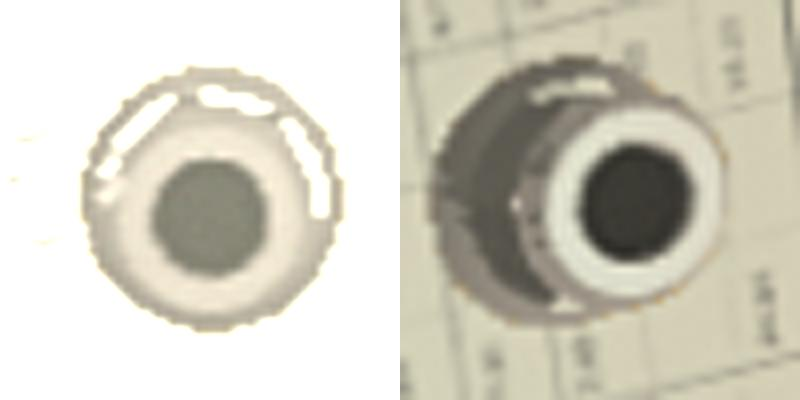

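Run:
```python
from plan import *
f=load('w11'); print(pt(f,251.2,152.1,.023), pt(f,380+(630-400)/8,105+200/8,.023))
go([.5312,.0890,.06],M[2]+np.radians(16))
```

```text
[0.53078458 0.08790312 0.023     ] [0.45998998 0.20223978 0.023     ]
n 5 dist 0.0729 deg 16.39
[[0.32, 0.0, -0.16, -0.82, -0.01, 0.03], [0.32, 0.01, -0.16, -0.82, -0.01, 0.03], [0.32, 0.02, -0.16, -0.82, -0.01, 0.03], [0.32, 0.03, -0.16, -0.82, -0.01, 0.03], [0.32, 0.04, -0.16, -0.82, -0.01, 0.03]]
```

Call:
{"api": "carry_out", "payload": {
  "deltas": [
    [0.32, 0, -0.18, -0.82, 0, 0],
    [0.32, 0.01, -0.18, -0.82, 0, 0],
    [0.32, 0.02, -0.18, -0.82, 0, 0],
    [0.32, 0.03, -0.18, -0.82, 0, 0],
    [0.25, 0.03, -0.16, -0.7, 0, 0]
  ]
}}

```text
t: 11.4
eef_pos: [0.5265, 0.0841, 0.0372]
ee_rot: [-2.24, 1.561, -1.543]
force: [-0.4, 0.0, -0.1]
width: 0.0439
```

Run:
```python
from plan import *
st(); go([.531,.0885,.013],M[2]+np.radians(16)); f=grab('wrist','w12')
```

```text
t 11.4 pos [0.5265 0.0841 0.0372] magframe [0.068  0.219  0.0372] F [-0.4  0.  -0.1] w 0.0439 q [ 0.53  0.3  -0.51  0.01 -0.76 -1.42] ty [-0.64  0.77 -0.01]
TIP [0.5265 0.0843 0.0605] mag [0.0681 0.2192 0.0605] tilt fwd deg -0.2
n 2 dist 0.0479 deg 0.57
[[0.59, 0.01, 0.08, 0.01, -0.04, 0.06], [0.59, 0.01, 0.08, 0.01, -0.04, 0.06]]
```

View pics/w12.png

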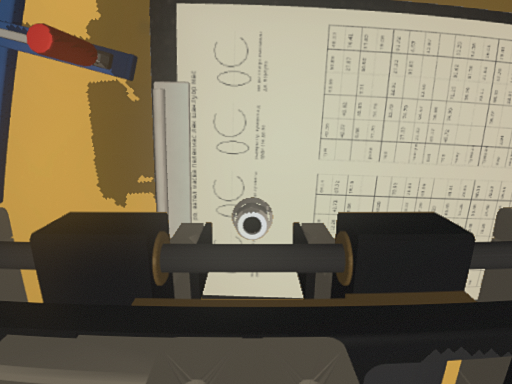

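Call:
{"api": "carry_out", "payload": {
  "deltas": [
    [0.5, 0, 0.08, 0, 0, 0],
    [0.45, 0, 0.08, 0, 0, 0],
    [0.1, 0, 0, 0, 0, 0]
  ]
}}

```text
t: 11.75
eef_pos: [0.5285, 0.0847, -0.007]
ee_rot: [-2.516, 1.56, -1.822]
force: [-1.3, -0.0, -0.6]
width: 0.0439
```

Run:
```python
from plan import *
st(); go([.531,.0885,.0125],M[2]+np.radians(16)); f=grab('wrist','w13'); crop('w13',180,150,330,280,5,'c14')
```

```text
t 11.75 pos [ 0.5285  0.0847 -0.007 ] magframe [ 0.0701  0.2187 -0.007 ] F [-1.3 -0.  -0.6] w 0.0439 q [ 0.53  0.37 -0.55  0.01 -0.67 -1.42] ty [-0.64  0.77 -0.01]
TIP [0.5285 0.085  0.0163] mag [0.0703 0.2189 0.0163] tilt fwd deg -0.4
n 1 dist 0.006 deg 0.65
[[0.09, 0.03, 0.11, -0.02, -0.13, 0.09]]
```

View pics/c14.png

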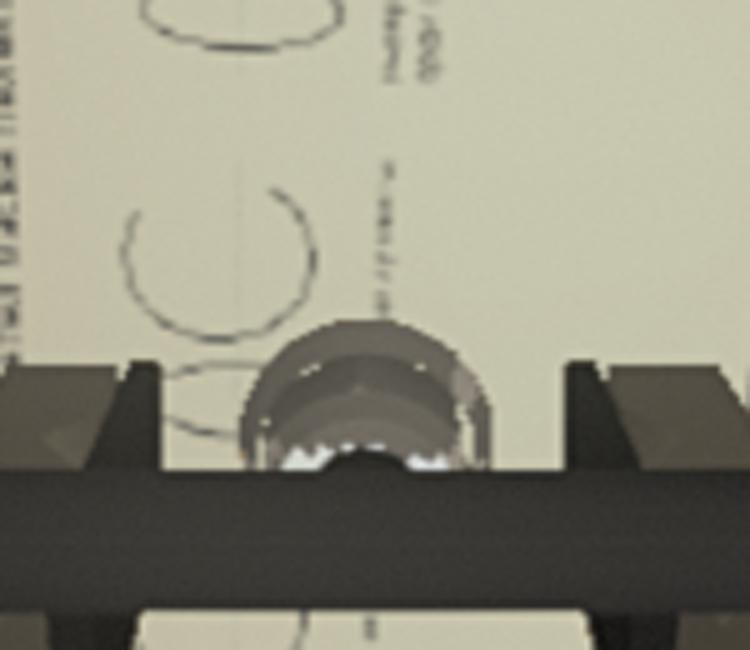

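Call:
{"api": "carry_out", "payload": {
  "deltas": [
    [0.08, 0.0, 0.11, 0, 0, 0],
    [0, 0, 0, 0, 0, 0],
    [0, 0, 0, 0, 0, 0],
    [0, 0, 0, 0, 0, 0],
    [0, 0, 0, 0, 0, 0]
  ],
  "hand": 1,
  "newtons": 25
}}

```text
t: 12.3
eef_pos: [0.5332, 0.0876, -0.0077]
ee_rot: [-2.305, 1.561, -1.613]
force: [-0.6, -0.2, -1.1]
width: 0.0205
```

Run:
```python
from plan import *
st(); f=grab('wrist','w13'); crop('w13',180,150,330,280,5,'c14')
```

```text
t 12.3 pos [ 0.5332  0.0876 -0.0077] magframe [ 0.0756  0.2195 -0.0077] F [-0.6 -0.2 -1.1] w 0.0205 q [ 0.53  0.37 -0.54  0.01 -0.67 -1.42] ty [-0.64  0.77 -0.01]
TIP [0.5332 0.0879 0.0156] mag [0.0757 0.2197 0.0156] tilt fwd deg -0.2
```

View pics/c14.png

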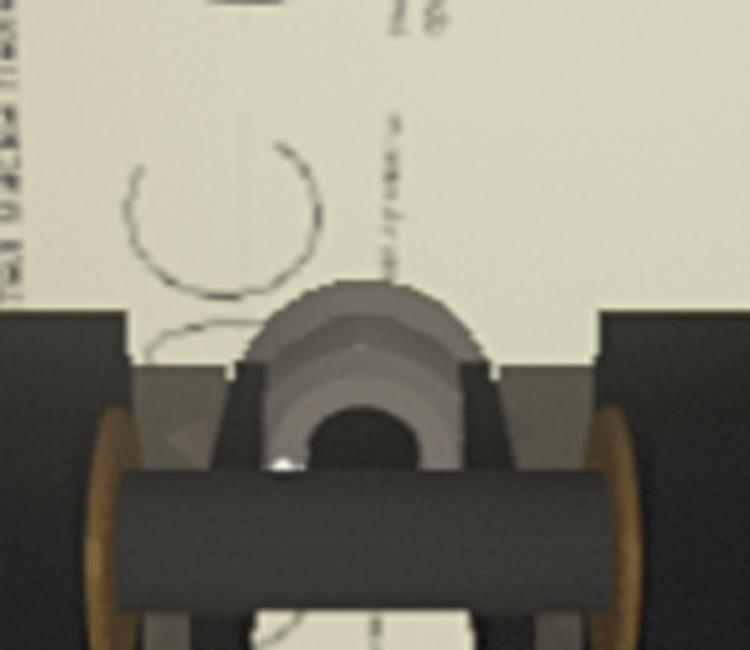

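Call:
{"api": "carry_out", "payload": {
  "deltas": [
    [0, 0, 0, 0, 0, 0],
    [0, 0, 0, 0, 0, 0],
    [0.1, 0, -0.02, 0, 0, 0],
    [0.04, 0, 0, 0, 0, 0]
  ],
  "hand": 0.68
}}

```text
t: 12.75
eef_pos: [0.5329, 0.0873, -0.0129]
ee_rot: [-2.146, 1.562, -1.454]
force: [-0.5, 0.1, -0.2]
width: 0.0276
```

Call:
{"api": "carry_out", "payload": {
  "deltas": [
    [0, 0, 0, 0, 0, 0],
    [0, 0, 0, 0, 0, 0],
    [0, 0, 0, 0, 0, 0]
  ],
  "hand": 1
}}

```text
t: 13.05
eef_pos: [0.5327, 0.0872, -0.0133]
ee_rot: [-2.237, 1.561, -1.544]
force: [-0.3, 1.3, 1.1]
width: 0.0213
```

Run:
```python
from plan import *
st();
```

```text
t 13.05 pos [ 0.5327  0.0872 -0.0133] magframe [ 0.075   0.2193 -0.0133] F [-0.3  1.3  1.1] w 0.0213 q [ 0.53  0.38 -0.54  0.01 -0.65 -1.42] ty [-0.64  0.77 -0.01]
TIP [0.5327 0.0874 0.01  ] mag [0.0751 0.2195 0.01  ] tilt fwd deg -0.2
```

Call:
{"api": "carry_out", "payload": {
  "deltas": [
    [-0.6, 0, 0, 0, 0, 0],
    [-1, 0, 0, 0, 0, 0],
    [-1, 0, 0, 0, 0, 0]
  ]
}}

```text
t: 13.35
eef_pos: [0.5282, 0.086, 0.0873]
ee_rot: [-2.933, 1.551, -2.242]
force: [1.3, 1.0, -1.0]
width: 0.0213
```

Run:
```python
from plan import *
st(); go(mag(-.062,0,.115)); f=grab('wrist','w14'); crop('w14',180,150,330,280,5,'c14')
```

```text
t 13.35 pos [0.5282 0.086  0.0873] magframe [0.0704 0.22   0.0873] F [ 1.3  1.  -1. ] w 0.0213 q [ 0.53  0.25 -0.44  0.01 -0.9  -1.42] ty [-0.64  0.77 -0.  ]
TIP [0.5285 0.0864 0.1106] mag [0.0709 0.2202 0.1106] tilt fwd deg -1.0
n 7 dist 0.2569 deg 15.81
[[0.0, -0.63, -0.67, 0.56, -0.04, 0.01], [0.0, -0.65, -0.64, 0.56, -0.04, 0.01], [-0.01, -0.68, -0.62, 0.56, -0.04, 0.01], [-0.01, -0.7, -0.59, 0.56, -0.04, 0.01], [-0.01, -0.72, -0.56, 0.56, -0.04, 0.01]]
[[-0.01, -0.75, -0.53, 0.56, -0.04, 0.01], [-0.01, -0.77, -0.5, 0.56, -0.04, 0.01]]
```

View pics/c14.png

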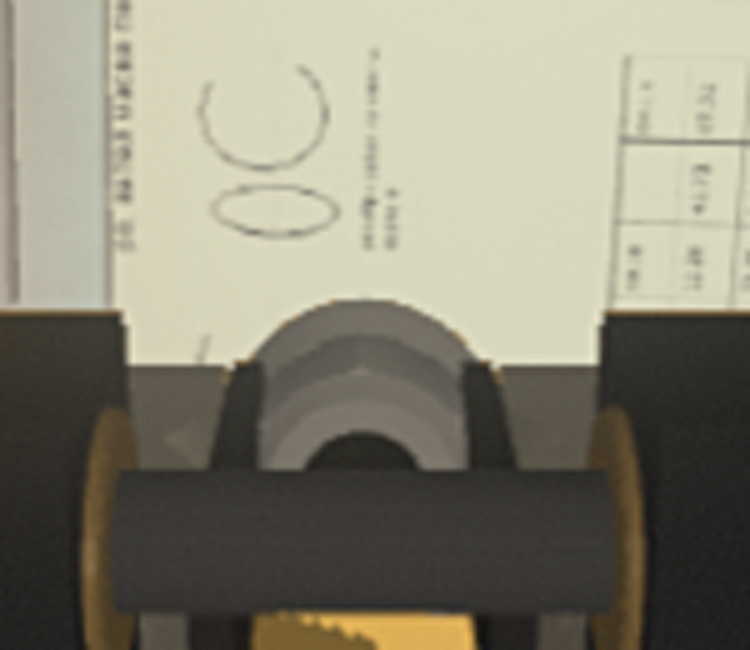

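Nut held firmly. Carry over.

Call:
{"api": "carry_out", "payload": {
  "deltas": [
    [0, -0.63, -0.67, 0.56, -0.04, 0],
    [0, -0.65, -0.64, 0.56, -0.04, 0],
    [0, -0.68, -0.62, 0.56, -0.04, 0],
    [0, -0.7, -0.59, 0.56, -0.04, 0],
    [0, -0.72, -0.56, 0.56, -0.04, 0]
  ]
}}

```text
t: 13.9
eef_pos: [0.5123, -0.0948, 0.0991]
ee_rot: [-0.51, 1.552, -0.011]
force: [1.0, 0.7, -0.5]
width: 0.0212
```

Call:
{"api": "carry_out", "payload": {
  "deltas": [
    [0, -0.75, -0.53, 0.56, -0.04, 0],
    [0, -0.65, -0.45, 0.5, -0.04, 0],
    [0, 0, 0, 0, 0, 0]
  ]
}}

```text
t: 14.2
eef_pos: [0.5013, -0.1683, 0.0983]
ee_rot: [-0.318, 1.547, 0.099]
force: [0.2, 0.2, -0.3]
width: 0.0214
```

Run:
```python
from plan import *
st(); go(mag(-.062,0,.035)); f=grab('wrist','w15')
```

```text
t 14.2 pos [ 0.5013 -0.1683  0.0983] magframe [-0.0569 -0.0017  0.0983] F [ 0.2  0.2 -0.3] w 0.0214 q [ 0.05  0.2  -0.47 -0.   -0.88 -1.2 ] ty [-0.4   0.91 -0.01]
TIP [ 0.5008 -0.1683  0.1216] mag [-0.0575 -0.0016  0.1216] tilt fwd deg 1.3
n 3 dist 0.0868 deg 1.38
[[0.72, 0.02, -0.06, 0.0, 0.11, 0.04], [0.72, 0.02, -0.05, 0.0, 0.11, 0.04], [0.72, 0.02, -0.05, 0.0, 0.11, 0.04]]
```

View pics/w15.png

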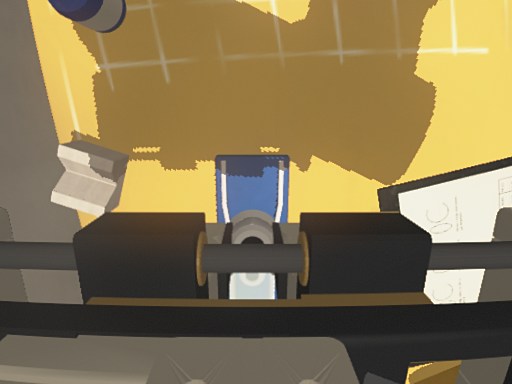

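Call:
{"api": "carry_out", "payload": {
  "deltas": [
    [0.75, 0, -0.06, 0, 0.11, 0],
    [0.75, 0, -0.06, 0, 0.11, 0],
    [0.5, 0, -0.05, 0, 0.11, 0],
    [0, 0, 0, 0, 0, 0]
  ]
}}

```text
t: 14.65
eef_pos: [0.4988, -0.1685, 0.017]
ee_rot: [-1.2, 1.561, -0.781]
force: [-0.8, -0.9, -0.6]
width: 0.0208
```

Run:
```python
from plan import *
st(); go(mag(-.062,0,.0195)); f=grab('wrist','w16'); crop('w16',180,130,330,280,5,'c15')
```

```text
t 14.65 pos [ 0.4988 -0.1685  0.017 ] magframe [-0.0593 -0.0009  0.017 ] F [-0.8 -0.9 -0.6] w 0.0208 q [ 0.05  0.31 -0.56  0.01 -0.7  -1.21] ty [-0.41  0.91 -0.01]
TIP [ 0.4987 -0.1683  0.0403] mag [-0.0594 -0.0007  0.0403] tilt fwd deg 0.2
n 1 dist 0.021 deg 0.6
[[0.52, 0.03, -0.07, 0.05, 0.05, 0.13]]
```

View pics/c15.png

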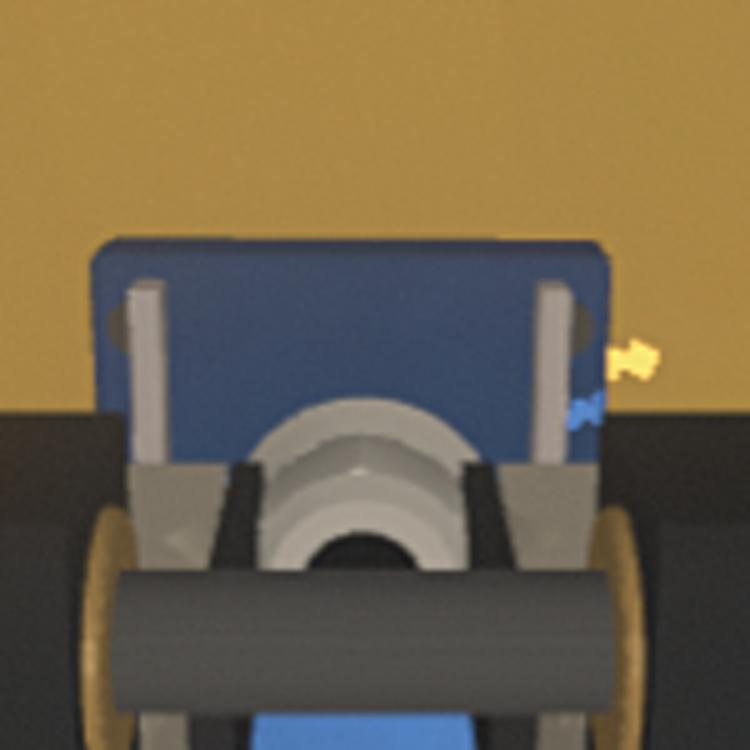

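Call:
{"api": "carry_out", "payload": {
  "deltas": [
    [0.3, -0.02, -0.07, 0, 0.05, 0.1],
    [0.13, 0, 0, 0, 0, 0],
    [0, 0, 0, 0, 0, 0]
  ]
}}

```text
t: 15.0
eef_pos: [0.5001, -0.1695, 0.0024]
ee_rot: [-0.658, 1.564, -0.236]
force: [-0.4, 0.7, -0.8]
width: 0.0212
```

Run:
```python
from plan import *
st()
```

```text
t 15.0 pos [ 0.5001 -0.1695  0.0024] magframe [-0.0585 -0.0023  0.0024] F [-0.4  0.7 -0.8] w 0.0212 q [ 0.05  0.34 -0.56  0.   -0.67 -1.2 ] ty [-0.41  0.91 -0.  ]
TIP [ 0.5    -0.1695  0.0257] mag [-0.0587 -0.0022  0.0257] tilt fwd deg 0.3
```

Need ~6–7 mm more, gently.

Call:
{"api": "carry_out", "payload": {
  "deltas": [
    [0.12, 0, 0, 0, 0, 0],
    [0.03, 0, 0, 0, 0, 0]
  ]
}}

```text
t: 15.2
eef_pos: [0.501, -0.1695, -0.003]
ee_rot: [-0.602, 1.562, -0.179]
force: [-0.2, -1.0, -1.5]
width: 0.021
```

Run:
```python
from plan import *
st(); print(arm.get_state()['force'])
```

```text
t 15.2 pos [ 0.501  -0.1695 -0.003 ] magframe [-0.0577 -0.0027 -0.003 ] F [-0.2 -1.  -1.5] w 0.021 q [ 0.05  0.35 -0.56  0.   -0.65 -1.2 ] ty [-0.41  0.91 -0.01]
TIP [ 0.5008 -0.1695  0.0203] mag [-0.0579 -0.0026  0.0203] tilt fwd deg 0.4
[-0.1729276  -1.04915195 -1.49137443]
```

Call:
{"api": "carry_out", "payload": {
  "deltas": [
    [0.03, 0, 0, 0, 0, 0],
    [0, 0, 0, 0, 0, 0],
    [0, 0, 0, 0, 0, 0],
    [-0.1, 0, 0, 0, 0, 0]
  ],
  "hand": 0.6
}}

```text
t: 15.6
eef_pos: [0.5014, -0.1696, 0.0002]
ee_rot: [-0.602, 1.561, -0.179]
force: [-0.9, 0.4, 0.8]
width: 0.0347
```

Run:
```python
from plan import *
st(); f=grab('wrist','w17'); crop('w17',180,130,330,280,5,'c15')
g=load('w15')
for u in [(57,205),(103,215),(128,150),(75,135)]:
    p=pt(g,*u,.034); d=p-mag(0,0,0); c,s=np.cos(M[2]),np.sin(M[2]); print(c*d[0]+s*d[1],-s*d[0]+c*d[1])
```

```text
t 15.6 pos [ 5.014e-01 -1.696e-01  2.000e-04] magframe [-0.0575 -0.003   0.0002] F [-0.9  0.4  0.8] w 0.0347 q [ 0.05  0.34 -0.56  0.   -0.66 -1.2 ] ty [-0.41  0.91 -0.01]
TIP [ 0.5011 -0.1696  0.0235] mag [-0.0576 -0.0028  0.0235] tilt fwd deg 0.5
-0.04798779041424996 -0.17125614143787204
-0.03914924007483449 -0.13081467015465284
-0.0950228639311396 -0.1024726746590392
-0.10760836071228663 -0.14546583924092238
```

View pics/c15.png

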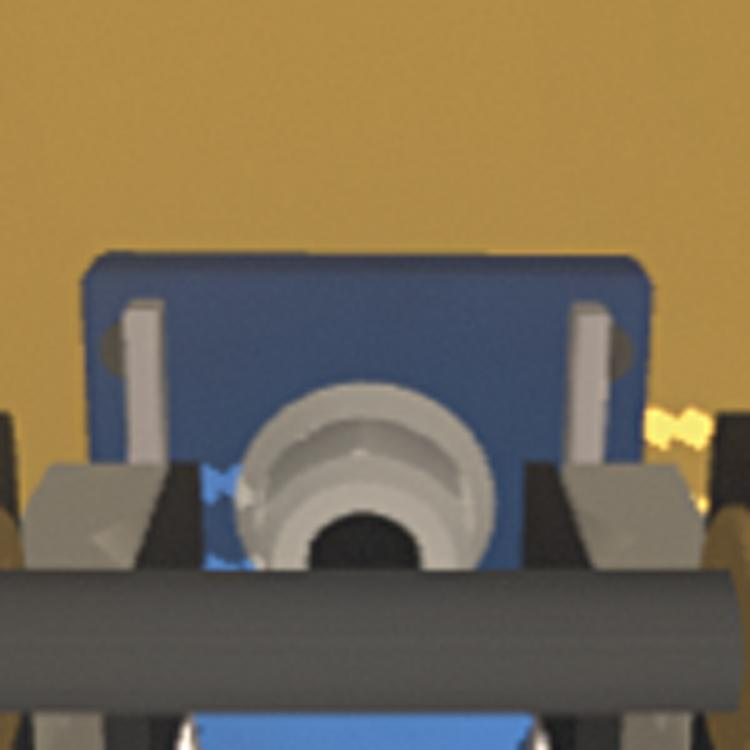

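```bash
sed -i 's/^M=.*/M=np.array([.5534,-.1453,.416])/' plan.py; cat plan.py | head -3
python3 - <<'E'
from plan import *
st(); go(mag(-.098,-.022,.050),tilt=np.radians(20))
E
```

```text
from h import *
M=np.array([.5534,-.1453,.416])
def mag(x,y,z,M=M):
t 15.65 pos [ 0.5019 -0.1697  0.0011] magframe [-0.0569 -0.0015  0.0011] F [-0.4 -0.9  0.2] w 0.035 q [ 0.05  0.34 -0.56  0.   -0.66 -1.2 ] ty [-0.41  0.91 -0.01]
TIP [ 0.5017 -0.1696  0.0244] mag [-0.0571 -0.0014  0.0244] tilt fwd deg 0.5
n 5 dist 0.0474 deg 19.48
[[-0.14, -0.1, -0.16, 0.02, -0.97, 0.01], [-0.15, -0.1, -0.16, 0.02, -0.97, 0.01], [-0.16, -0.1, -0.14, 0.02, -0.97, 0.01], [-0.17, -0.1, -0.13, 0.02, -0.97, 0.01], [-0.18, -0.1, -0.12, 0.02, -0.97, 0.01]]
```

Call:
{"api": "carry_out", "payload": {
  "deltas": [
    [-0.9, 0, 0, 0, 0, 0],
    [-0.1, -0.1, -0.3, 0, -0.8, 0]
  ]
}}

```text
t: 15.85
eef_pos: [0.4941, -0.1778, 0.0419]
ee_rot: [-0.109, 1.506, 0.317]
force: [0.7, -0.4, -0.1]
width: 0.0352
```

Run:
```python
from plan import *
st(); go(mag(-.100,-.022,.045),tilt=np.radians(20))
```

```text
t 15.85 pos [ 0.4941 -0.1778  0.0419] magframe [-0.0674 -0.0057  0.0419] F [ 0.7 -0.4 -0.1] w 0.0352 q [ 0.01  0.25 -0.55 -0.03 -0.7  -1.14] ty [-0.41  0.91 -0.01]
TIP [ 0.4927 -0.1782  0.0651] mag [-0.0689 -0.0056  0.0651] tilt fwd deg 3.7
n 5 dist 0.035 deg 16.34
[[0.09, -0.08, -0.13, 0.03, -0.82, 0.01], [0.08, -0.08, -0.13, 0.03, -0.82, 0.01], [0.07, -0.08, -0.14, 0.03, -0.82, 0.01], [0.06, -0.08, -0.14, 0.03, -0.82, 0.01], [0.05, -0.08, -0.15, 0.03, -0.82, 0.01]]
```

Call:
{"api": "carry_out", "payload": {
  "deltas": [
    [0, -0.08, -0.25, 0, -0.82, 0],
    [0.05, -0.08, -0.25, 0, -0.82, 0],
    [0.1, -0.08, -0.15, 0, -0.82, 0],
    [0.1, -0.08, -0.1, 0, -0.82, 0],
    [0.05, -0.08, 0, 0, -0.82, 0]
  ],
  "hand": 0.7
}}

```text
t: 16.35
eef_pos: [0.477, -0.2039, 0.0307]
ee_rot: [-0.038, 1.203, 0.394]
force: [0.1, -0.4, 1.0]
width: 0.0267
```

Run:
```python
from plan import *
st(); go(mag(-.100,-.022,.0167),tilt=np.radians(20)); grab('wrist','w18')
for n in ['side','top']: grab(n,n[0]+'18')
```

```text
t 16.35 pos [ 0.477  -0.2039  0.0307] magframe [-0.0936 -0.0228  0.0307] F [ 0.1 -0.4  1. ] w 0.0267 q [-0.23  0.2  -0.58 -0.43 -0.53 -0.57] ty [-0.42  0.91 -0.01]
TIP [ 0.4693 -0.2072  0.0524] mag [-0.102  -0.0226  0.0524] tilt fwd deg 21.1
n 1 dist 0.0359 deg 1.51
[[0.85, 0.03, -0.29, 0.24, 0.27, 0.12]]
```

View pics/w18.png

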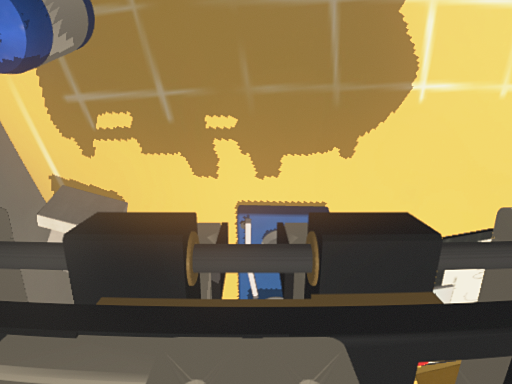

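Call:
{"api": "carry_out", "payload": {
  "deltas": [
    [0.45, 0.02, -0.15, 0.1, 0.1, 0],
    [0.35, 0.02, -0.12, 0.1, 0.1, 0]
  ]
}}

```text
t: 16.7
eef_pos: [0.48, -0.2046, -0.0008]
ee_rot: [-0.034, 1.218, 0.38]
force: [-0.1, 0.7, -0.3]
width: 0.0265
```

Run:
```python
from plan import *
st(); go(mag(-.100,-.022,.0165),tilt=np.radians(20))
```

```text
t 16.7 pos [ 0.48   -0.2046 -0.0008] magframe [-0.0911 -0.0246 -0.0008] F [-0.1  0.7 -0.3] w 0.0265 q [-0.22  0.26 -0.59 -0.45 -0.47 -0.56] ty [-0.4   0.92 -0.01]
TIP [ 0.4725 -0.2076  0.021 ] mag [-0.0992 -0.0243  0.021 ] tilt fwd deg 20.2
n 1 dist 0.0053 deg 0.74
[[0.1, 0.07, -0.06, 0.0, 0.05, 0.18]]
```

Call:
{"api": "carry_out", "payload": {
  "deltas": [
    [0.1, 0.05, -0.04, 0, 0.05, 0.1],
    [0.13, 0, 0.35, 0, 0, 0],
    [0.13, 0, 0.35, 0, 0, 0]
  ]
}}

```text
t: 17.0
eef_pos: [0.5045, -0.1895, -0.008]
ee_rot: [-0.002, 1.229, 0.414]
force: [-10.0, -4.7, 12.0]
width: 0.0264
```

Run:
```python
from plan import *
st(); go(mag(-.045,-.022,.0165),tilt=np.radians(20),step=.015);grab('wrist','w19')
```

```text
t 17.0 pos [ 0.5045 -0.1895 -0.008 ] magframe [-0.0625 -0.0206 -0.008 ] F [-10.   -4.7  12. ] w 0.0264 q [-0.17  0.3  -0.56 -0.43 -0.46 -0.62] ty [-0.4   0.91 -0.  ]
TIP [ 0.4974 -0.1926  0.0139] mag [-0.0704 -0.0206  0.0139] tilt fwd deg 19.6
n 2 dist 0.0257 deg 0.43
[[0.08, -0.02, 0.31, 0.0, -0.05, 0.0], [0.08, -0.02, 0.31, 0.0, -0.05, 0.0]]
```

View pics/w19.png

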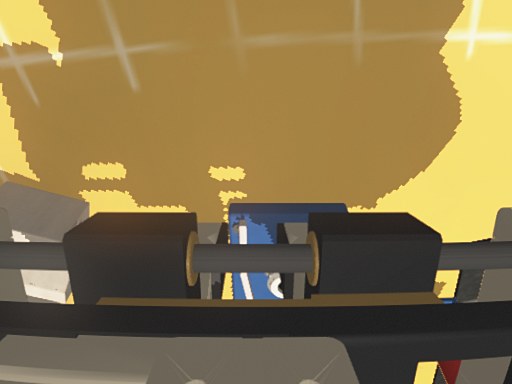

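Call:
{"api": "carry_out", "payload": {
  "deltas": [
    [0.06, -0.03, 0.31, 0, -0.05, 0],
    [0.1, -0.02, 0.33, 0, 0, 0]
  ]
}}

```text
t: 17.25
eef_pos: [0.5314, -0.1788, -0.0053]
ee_rot: [0.001, 1.228, 0.42]
force: [-0.4, -0.7, 0.0]
width: 0.026
```

Run:
```python
from plan import *
st(); go(mag(-.025,-.022,.0165),tilt=np.radians(20),step=.015)
```

```text
t 17.25 pos [ 0.5314 -0.1788 -0.0053] magframe [-0.0337 -0.0218 -0.0053] F [-0.4 -0.7  0. ] w 0.026 q [-0.14  0.31 -0.53 -0.41 -0.46 -0.67] ty [-0.41  0.91  0.  ]
TIP [ 0.5243 -0.182   0.0166] mag [-0.0415 -0.0218  0.0166] tilt fwd deg 19.7
n 2 dist 0.0166 deg 0.37
[[0.07, 0.0, 0.2, 0.02, -0.04, -0.01], [0.07, 0.0, 0.2, 0.02, -0.04, -0.01]]
```

Call:
{"api": "carry_out", "payload": {
  "deltas": [
    [0.09, 0, 0.25, 0, 0, 0],
    [0.09, 0, 0.22, 0, 0, 0]
  ]
}}

```text
t: 17.45
eef_pos: [0.5521, -0.1695, -0.0056]
ee_rot: [0.0, 1.228, 0.421]
force: [-2.4, -3.6, 1.3]
width: 0.0264
```

Run:
```python
from plan import *
st(); go(mag(-.005,-.022,.0165),tilt=np.radians(20),step=.015); grab('wrist','w20');
grab('top','t20');grab('side','s20');crop('s20',200,130,300,230,5,'c16')
```

```text
t 17.45 pos [ 0.5521 -0.1695 -0.0056] magframe [-0.011  -0.0216 -0.0056] F [-2.4 -3.6  1.3] w 0.0264 q [-0.11  0.33 -0.51 -0.39 -0.46 -0.71] ty [-0.41  0.91  0.  ]
TIP [ 0.545  -0.1727  0.0163] mag [-0.0188 -0.0217  0.0163] tilt fwd deg 19.6
n 1 dist 0.0139 deg 0.44
[[0.11, -0.01, 0.33, 0.06, -0.09, -0.02]]
```

View pics/w20.png

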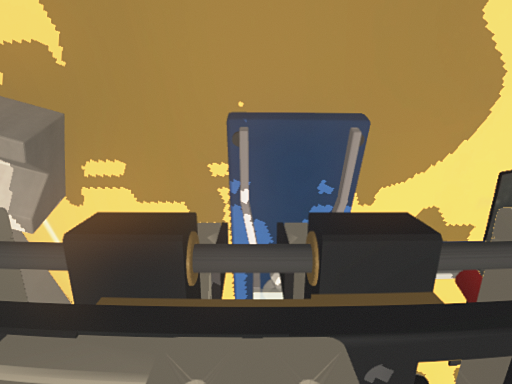

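View pics/c16.png

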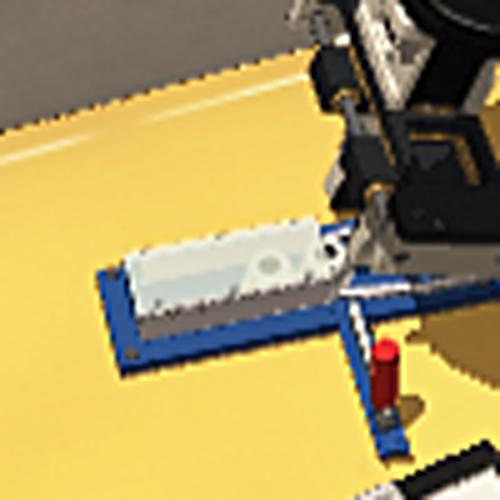

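Call:
{"api": "carry_out", "payload": {
  "deltas": [
    [0.08, 0, 0.22, 0, 0, 0],
    [0.04, 0, 0.1, 0, 0, 0]
  ]
}}

```text
t: 17.8
eef_pos: [0.5635, -0.1638, -0.0063]
ee_rot: [0.004, 1.229, 0.423]
force: [-0.9, -1.2, 1.2]
width: 0.0264
```

Run:
```python
from plan import *
st(); go(mag(-.003,-.022,.0165),tilt=np.radians(20),step=.015); grab('side','s21');crop('s21',220,150,290,220,8,'c16')
```

```text
t 17.8 pos [ 0.5635 -0.1638 -0.0063] magframe [ 0.0018 -0.021  -0.0063] F [-0.9 -1.2  1.2] w 0.0264 q [-0.09  0.34 -0.5  -0.38 -0.46 -0.74] ty [-0.41  0.91  0.  ]
TIP [ 0.5564 -0.167   0.0156] mag [-0.006  -0.0211  0.0156] tilt fwd deg 19.6
n 1 dist 0.0035 deg 0.47
[[0.01, -0.03, 0.08, 0.04, -0.1, -0.04]]
```

View pics/c16.png

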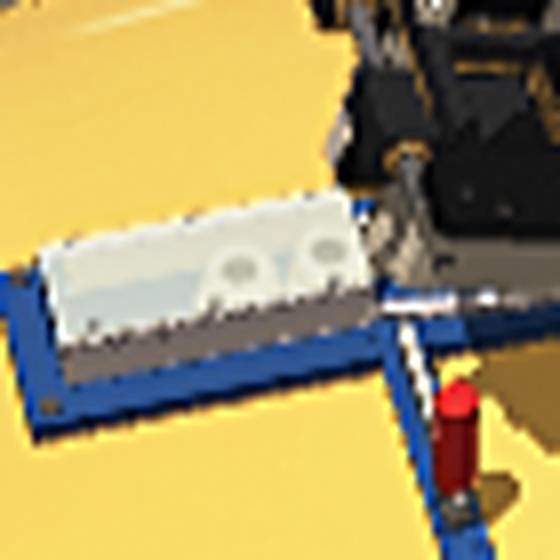

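Call:
{"api": "carry_out", "payload": {
  "deltas": [
    [0.02, 0, 0.08, 0, 0, 0],
    [0.02, 0, 0.05, 0, 0, 0]
  ]
}}

```text
t: 18.05
eef_pos: [0.5667, -0.1616, -0.0069]
ee_rot: [0.009, 1.232, 0.428]
force: [-9.3, -6.8, 5.2]
width: 0.0259
```

Run:
```python
from plan import *
st(); f=grab('side','s22');crop('s22',220,150,290,220,8,'c16')
for x in [.01,.015,.02,.045,.05,.055]: print(x,((proj(f,mag(x,0,.031))-[220,150]+.5)*8).round(0))
```

```text
t 18.05 pos [ 0.5667 -0.1616 -0.0069] magframe [ 0.0056 -0.0203 -0.0069] F [-9.3 -6.8  5.2] w 0.0259 q [-0.09  0.35 -0.49 -0.38 -0.46 -0.75] ty [-0.41  0.91  0.  ]
TIP [ 0.5597 -0.1649  0.0151] mag [-0.0022 -0.0204  0.0151] tilt fwd deg 19.4
0.01 [333. 246.]
0.015 [318. 249.]
0.02 [303. 252.]
0.045 [229. 267.]
0.05 [214. 270.]
0.055 [199. 273.]
```

View pics/c16.png

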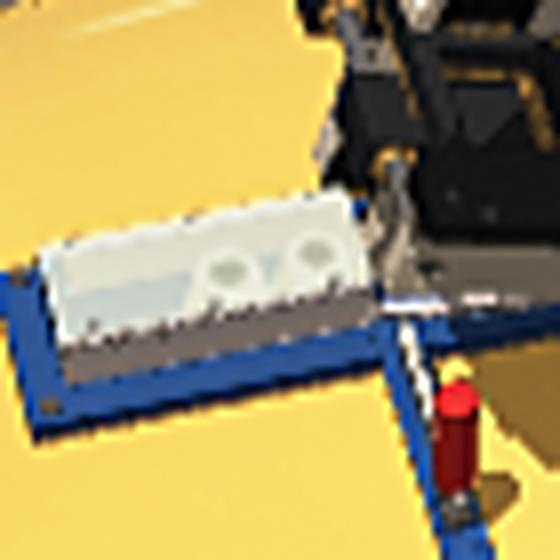

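Call:
{"api": "carry_out", "payload": {
  "deltas": [
    [-0.2, 0, -0.4, 0, 0, 0],
    [-0.4, 0, -0.7, 0, 0, 0],
    [-0.9, 0, -0.3, 0, 0.8, 0],
    [-1, 0, 0, 0, 0.9, 0],
    [-1, 0.1, 0, 0, 0.9, 0]
  ]
}}

```text
t: 18.6
eef_pos: [0.4695, -0.1989, 0.1061]
ee_rot: [0.066, 1.428, 0.48]
force: [1.9, 0.7, -0.9]
width: 0.0263
```

Run:
```python
from plan import *
st(); go([.535,.225,.125]); f=grab('wrist','w22')
for n in ['top','side']: grab(n,n[0]+'23')
crop('t23',230,130,330,230,5,'c17'); crop('s23',210,150,310,230,6,'c18')
```

```text
t 18.6 pos [ 0.4695 -0.1989  0.1061] magframe [-0.0984 -0.0152  0.1061] F [ 1.9  0.7 -0.9] w 0.0263 q [-0.08  0.12 -0.51 -0.1  -0.81 -1.01] ty [-0.4   0.92  0.01]
TIP [ 0.4665 -0.2005  0.1291] mag [-0.1018 -0.0154  0.1291] tilt fwd deg 8.2
n 11 dist 0.429 deg 8.19
[[0.09, 0.82, 0.52, 0.0, 0.19, -0.01], [0.08, 0.82, 0.52, 0.0, 0.19, -0.01], [0.08, 0.82, 0.52, 0.0, 0.19, -0.01], [0.07, 0.82, 0.52, 0.0, 0.19, -0.01], [0.06, 0.82, 0.52, 0.0, 0.19, -0.01]]
[[0.05, 0.82, 0.52, 0.0, 0.19, -0.01], [0.05, 0.82, 0.52, 0.0, 0.19, -0.01], [0.04, 0.82, 0.52, 0.0, 0.19, -0.01], [0.03, 0.82, 0.52, 0.0, 0.19, -0.01], [0.02, 0.82, 0.52, 0.0, 0.19, -0.01]]
[[0.02, 0.82, 0.53, 0.0, 0.19, -0.01]]
```

View pics/w22.png

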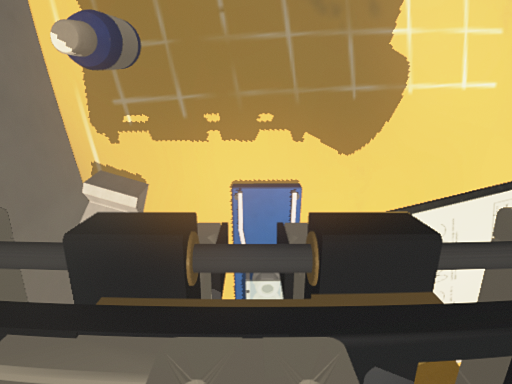

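View pics/c18.png

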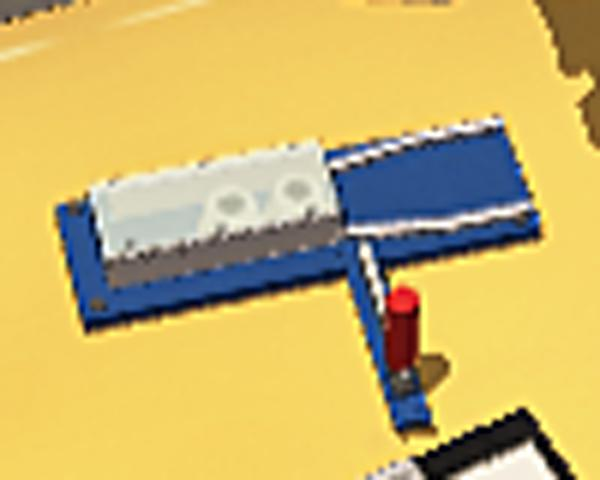

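Run:
```python
from plan import *
go([.4915,.2172,.125])
```

```text
n 11 dist 0.4156 deg 8.68
[[0.08, 0.85, 0.41, 0.0, 0.2, -0.01], [0.08, 0.85, 0.41, 0.0, 0.2, -0.01], [0.07, 0.85, 0.41, 0.0, 0.2, -0.01], [0.06, 0.85, 0.42, 0.0, 0.2, -0.01], [0.06, 0.85, 0.42, 0.0, 0.2, -0.01]]
[[0.05, 0.85, 0.42, 0.0, 0.2, -0.01], [0.05, 0.85, 0.42, 0.0, 0.2, -0.01], [0.04, 0.85, 0.42, 0.0, 0.2, -0.01], [0.03, 0.85, 0.42, 0.0, 0.2, -0.01], [0.03, 0.85, 0.42, 0.0, 0.2, -0.01]]
[[0.02, 0.85, 0.42, 0.0, 0.2, -0.01]]
```

Call:
{"api": "carry_out", "payload": {
  "deltas": [
    [0.08, 0.85, 0.41, 0, 0.2, 0],
    [0.08, 0.85, 0.41, 0, 0.2, 0],
    [0.07, 0.85, 0.41, 0, 0.2, 0],
    [0.06, 0.85, 0.42, 0, 0.2, 0],
    [0.06, 0.85, 0.42, 0, 0.2, 0]
  ],
  "hand": 0.5
}}

```text
t: 19.25
eef_pos: [0.4769, -0.0082, 0.1032]
ee_rot: [0.124, 1.489, 0.529]
force: [0.7, 0.2, 0.1]
width: 0.0436
```

Call:
{"api": "carry_out", "payload": {
  "deltas": [
    [0.05, 0.85, 0.42, 0, 0.2, 0],
    [0.05, 0.85, 0.42, 0, 0.2, 0],
    [0.04, 0.85, 0.42, 0, 0.2, 0],
    [0.03, 0.85, 0.42, 0, 0.2, 0],
    [0, 0.6, 0.3, 0, 0.2, 0]
  ]
}}

```text
t: 19.75
eef_pos: [0.4812, 0.1755, 0.0983]
ee_rot: [1.273, 1.556, 1.678]
force: [-0.1, 0.5, -0.1]
width: 0.0434
```

Run:
```python
from plan import *
st(); f=grab('wrist','w23'); u=proj(f,[.46,.2025,.023]); print(u); u=u.astype(int)
im=cv2.imread('pics/w23.png')
a=cv2.resize(im[max(0,u[1]-25):u[1]+25,u[0]-25:u[0]+25],None,fx=10,fy=10,interpolation=cv2.INTER_CUBIC); cv2.imwrite('pics/c13.png',cv2.convertScaleAbs(a,alpha=1.3)); print(u-25)
```

```text
t 19.75 pos [0.4812 0.1755 0.0983] magframe [0.0636 0.3227 0.0983] F [-0.1  0.5 -0.1] w 0.0434 q [ 0.72  0.19 -0.48 -0.02 -0.89 -1.88] ty [-0.39  0.92  0.01]
TIP [0.4812 0.1752 0.1216] mag [0.0635 0.3223 0.1216] tilt fwd deg 0.3
[289.46589688 183.35346057]
[264 158]
```

View pics/c13.png

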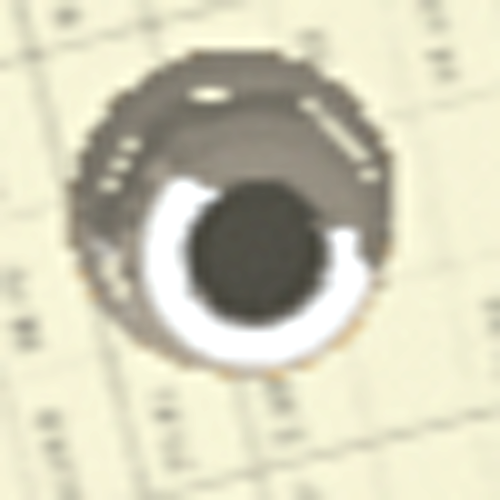

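View pics/w23.png

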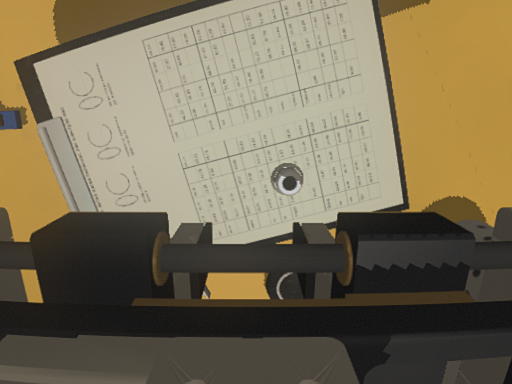

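Run:
```python
from plan import *
go([.46,.2025,.055],M[2]-np.radians(21))
```

```text
n 6 dist 0.0744 deg 20.43
[[0.28, 0.12, -0.05, 0.85, 0.01, -0.04], [0.28, 0.12, -0.06, 0.85, 0.01, -0.04], [0.28, 0.12, -0.06, 0.85, 0.01, -0.04], [0.28, 0.12, -0.07, 0.85, 0.01, -0.04], [0.28, 0.11, -0.08, 0.85, 0.01, -0.04]]
[[0.28, 0.11, -0.08, 0.85, 0.01, -0.04]]
```

Call:
{"api": "carry_out", "payload": {
  "deltas": [
    [0.28, 0.13, -0.06, 1, 0, 0],
    [0.28, 0.13, -0.07, 1, 0, 0],
    [0.28, 0.13, -0.08, 1, 0, 0],
    [0.28, 0.13, -0.08, 1, 0, 0],
    [0.25, 0.13, -0.08, 0.95, 0, 0]
  ]
}}

```text
t: 20.3
eef_pos: [0.458, 0.2002, 0.0387]
ee_rot: [1.844, 1.552, 1.892]
force: [-0.2, -0.7, 0.2]
width: 0.0442
```

Run:
```python
from plan import *
st(); go([.46,.2025,.0115],M[2]-np.radians(21)); grab('wrist','w24');crop('w24',180,130,330,280,5,'c15')
```

```text
t 20.3 pos [0.458  0.2002 0.0387] magframe [0.0524 0.3546 0.0387] F [-0.2 -0.7  0.2] w 0.0442 q [ 0.79  0.25 -0.57 -0.02 -0.74 -2.3 ] ty [-0.05  1.    0.02]
TIP [0.4581 0.1998 0.062 ] mag [0.0523 0.3542 0.062 ] tilt fwd deg 0.1
n 2 dist 0.0506 deg 1.08
[[0.63, 0.02, 0.03, -0.01, -0.04, -0.13], [0.63, 0.02, 0.03, -0.01, -0.04, -0.13]]
```

View pics/c15.png

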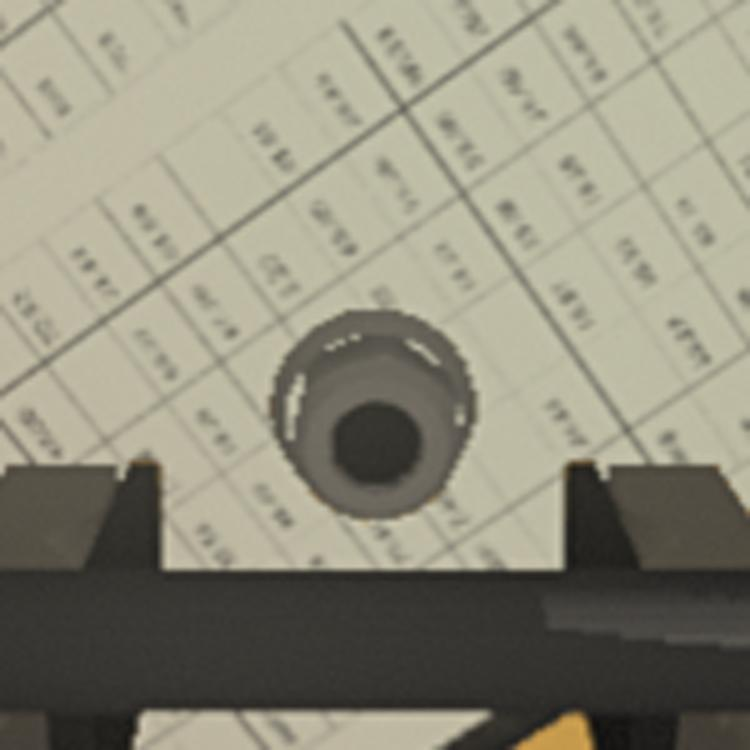

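Call:
{"api": "carry_out", "payload": {
  "deltas": [
    [0.5, 0.02, 0.03, 0, 0, -0.1],
    [0.5, 0.02, 0.03, 0, 0, -0.1],
    [0.12, 0, 0, 0, 0, 0]
  ]
}}

```text
t: 20.65
eef_pos: [0.4576, 0.2004, -0.0094]
ee_rot: [2.716, 1.561, 2.763]
force: [-0.6, -0.5, 0.3]
width: 0.0438
```

Run:
```python
from plan import *
st(); go([.46,.2025,.0105],M[2]-np.radians(21))
```

```text
t 20.65 pos [ 0.4576  0.2004 -0.0094] magframe [ 0.0521  0.3549 -0.0094] F [-0.6 -0.5  0.3] w 0.0438 q [ 0.8   0.33 -0.61 -0.01 -0.63 -2.31] ty [-0.05  1.    0.  ]
TIP [0.4578 0.2003 0.0139] mag [0.0523 0.3547 0.0139] tilt fwd deg -0.4
n 1 dist 0.0046 deg 0.56
[[0.08, 0.05, 0.06, -0.04, -0.12, -0.06]]
```

Call:
{"api": "carry_out", "payload": {
  "deltas": [
    [0.09, 0.05, 0.06, 0, 0, 0],
    [0, 0, 0, 0, 0, 0],
    [0, 0, 0, 0, 0, 0],
    [0, 0, 0, 0, 0, 0],
    [0, 0, 0, 0, 0, 0]
  ],
  "hand": 1
}}

```text
t: 21.15
eef_pos: [0.4604, 0.2017, -0.0119]
ee_rot: [2.593, 1.561, 2.641]
force: [0.1, -0.6, -1.0]
width: 0.0217
```

Run:
```python
from plan import *
st(); grab('wrist','w25');crop('w25',180,130,330,280,5,'c15')
```

```text
t 21.15 pos [ 0.4604  0.2017 -0.0119] magframe [ 0.0551  0.355  -0.0119] F [ 0.1 -0.6 -1. ] w 0.0217 q [ 0.8   0.33 -0.61 -0.02 -0.63 -2.31] ty [-0.05  1.    0.01]
TIP [0.4606 0.2016 0.0114] mag [0.0553 0.3548 0.0114] tilt fwd deg -0.3
```

View pics/c15.png

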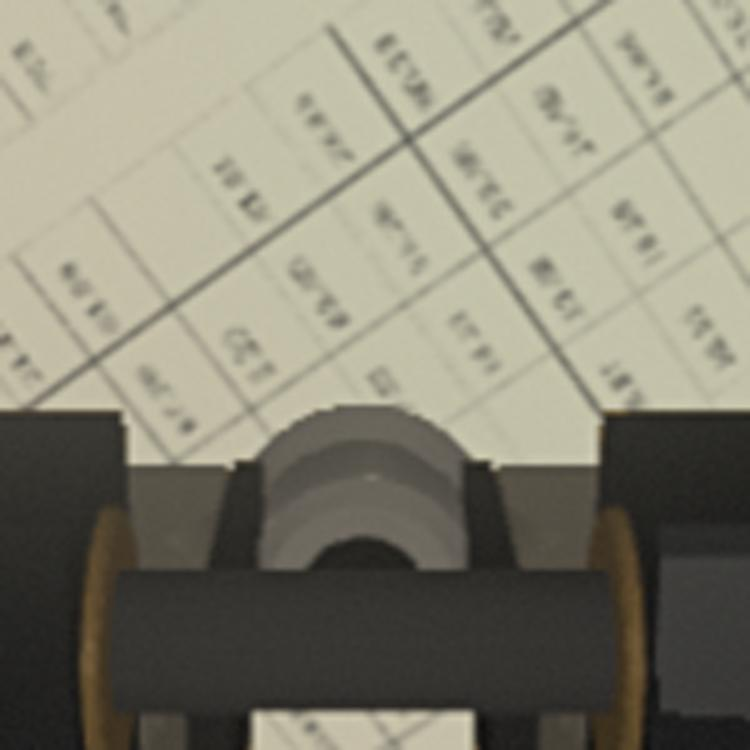

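Gripped (21.7 mm). Lift.

Call:
{"api": "carry_out", "payload": {
  "deltas": [
    [0, 0, 0, 0, 0, 0],
    [-0.6, 0, 0, 0, 0, 0],
    [-1, 0, 0, 0, 0, 0],
    [-1, 0, 0, 0, 0, 0]
  ]
}}

```text
t: 21.6
eef_pos: [0.4579, 0.1985, 0.0903]
ee_rot: [-3.037, 1.553, -2.99]
force: [1.3, 0.5, -0.4]
width: 0.0214
```

Run:
```python
from plan import *
st(); go(mag(-.062,-.001,.115))
```

```text
t 21.6 pos [0.4579 0.1985 0.0903] magframe [0.0515 0.353  0.0903] F [ 1.3  0.5 -0.4] w 0.0214 q [ 0.79  0.19 -0.5  -0.01 -0.89 -2.31] ty [-0.05  1.   -0.  ]
TIP [0.4583 0.1985 0.1136] mag [0.0519 0.3529 0.1136] tilt fwd deg -1.0
n 10 dist 0.3718 deg 21.17
[[0.0, -0.93, 0.05, -0.53, -0.03, 0.0], [0.0, -0.93, 0.02, -0.53, -0.03, 0.0], [0.0, -0.93, -0.01, -0.53, -0.03, 0.0], [0.0, -0.93, -0.05, -0.53, -0.03, 0.0], [0.0, -0.93, -0.08, -0.53, -0.03, 0.0]]
[[0.0, -0.92, -0.12, -0.53, -0.03, 0.0], [0.0, -0.92, -0.15, -0.53, -0.03, 0.0], [0.0, -0.91, -0.18, -0.53, -0.03, 0.0], [0.0, -0.9, -0.22, -0.53, -0.03, 0.0], [0.0, -0.89, -0.25, -0.53, -0.03, 0.0]]
```

Call:
{"api": "carry_out", "payload": {
  "deltas": [
    [0, -0.93, 0.05, -0.53, -0.03, 0],
    [0, -0.93, 0.02, -0.53, -0.03, 0],
    [0, -0.93, 0, -0.53, -0.03, 0],
    [0, -0.93, -0.05, -0.53, -0.03, 0],
    [0, -0.93, -0.08, -0.53, -0.03, 0]
  ]
}}

```text
t: 22.1
eef_pos: [0.4838, 0.0148, 0.0981]
ee_rot: [0.588, 1.56, 0.836]
force: [0.1, -0.4, -0.7]
width: 0.0212
```

Call:
{"api": "carry_out", "payload": {
  "deltas": [
    [0, -0.92, -0.12, -0.53, -0.03, 0],
    [0, -0.92, -0.15, -0.53, -0.03, 0],
    [0, -0.91, -0.18, -0.53, -0.03, 0],
    [0, -0.9, -0.22, -0.53, -0.03, 0],
    [0, -0.8, -0.22, -0.5, -0.03, 0]
  ]
}}

```text
t: 22.6
eef_pos: [0.5063, -0.1731, 0.098]
ee_rot: [0.114, 1.547, 0.554]
force: [0.4, 1.0, -1.0]
width: 0.0209
```

Run:
```python
from plan import *
st(); go(mag(-.062,-.001,.04))
```

```text
t 22.6 pos [ 0.5063 -0.1731  0.098 ] magframe [-0.0543 -0.0064  0.098 ] F [ 0.4  1.  -1. ] w 0.0209 q [ 0.03  0.22 -0.44 -0.02 -0.89 -1.15] ty [-0.43  0.9   0.  ]
TIP [ 0.5058 -0.1734  0.1213] mag [-0.0549 -0.0065  0.1213] tilt fwd deg 1.4
n 3 dist 0.0819 deg 1.96
[[0.68, 0.04, -0.08, 0.12, 0.11, -0.01], [0.68, 0.04, -0.07, 0.12, 0.11, -0.01], [0.68, 0.04, -0.07, 0.12, 0.11, -0.01]]
```

Call:
{"api": "carry_out", "payload": {
  "deltas": [
    [0.75, 0.06, -0.1, -0.1, 0.11, 0],
    [0.75, 0.05, -0.08, 0, 0.11, 0],
    [0.5, 0.05, -0.05, 0, 0.11, 0],
    [0, 0, 0, 0, 0, 0]
  ]
}}

```text
t: 23.0
eef_pos: [0.497, -0.176, 0.0168]
ee_rot: [0.147, 1.567, 0.588]
force: [0.5, -0.5, -1.3]
width: 0.0212
```

Run:
```python
from plan import *
st(); go(mag(-.062,-.001,.0225)); f=grab('wrist','w26'); crop('w26',180,130,330,280,5,'c15')
```

```text
t 23.0 pos [ 0.497  -0.176   0.0168] magframe [-0.0639 -0.0053  0.0168] F [ 0.5 -0.5 -1.3] w 0.0212 q [ 0.03  0.32 -0.54 -0.   -0.71 -1.16] ty [-0.43  0.9   0.  ]
TIP [ 0.497  -0.176   0.0401] mag [-0.064  -0.0053  0.0401] tilt fwd deg 0.2
n 1 dist 0.0182 deg 1.49
[[0.44, 0.11, 0.05, 0.37, 0.05, -0.01]]
```

View pics/c15.png

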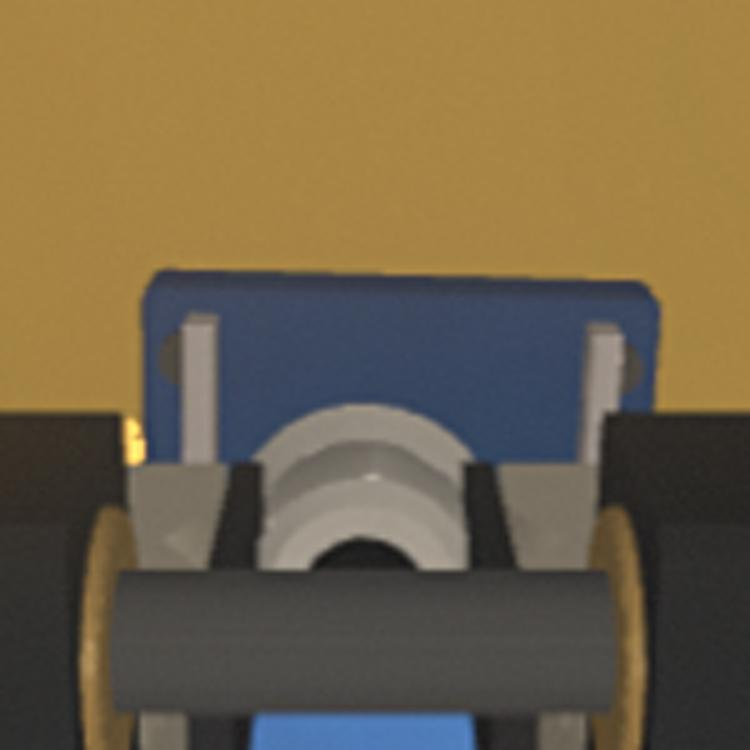

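Call:
{"api": "carry_out", "payload": {
  "deltas": [
    [0.25, 0.11, 0.03, 0.37, 0, 0],
    [0.13, 0, 0, 0, 0, 0],
    [0, 0, 0, 0, 0, 0]
  ]
}}

```text
t: 23.35
eef_pos: [0.5003, -0.1713, 0.006]
ee_rot: [-0.286, 1.561, 0.133]
force: [-1.1, -0.3, -0.0]
width: 0.0213
```

Run:
```python
from plan import *
st(); go(mag(-.062,-.001,.0205))
```

```text
t 23.35 pos [ 0.5003 -0.1713  0.006 ] magframe [-0.0591 -0.0024  0.006 ] F [-1.1 -0.3 -0. ] w 0.0213 q [ 0.04  0.33 -0.55 -0.   -0.67 -1.19] ty [-0.41  0.91 -0.  ]
TIP [ 0.5001 -0.1714  0.0293] mag [-0.0593 -0.0023  0.0293] tilt fwd deg 0.6
n 1 dist 0.0094 deg 0.6
[[0.22, 0.03, -0.07, 0.04, 0.14, 0.04]]
```

Call:
{"api": "carry_out", "payload": {
  "deltas": [
    [0.18, 0.03, -0.03, 0, 0.1, 0],
    [0.04, 0, 0, 0, 0, 0]
  ]
}}

```text
t: 23.55
eef_pos: [0.5003, -0.1707, -0.0014]
ee_rot: [-0.686, 1.564, -0.266]
force: [-0.6, 0.6, -0.8]
width: 0.0215
```

Run:
```python
from plan import *
st()
```

```text
t 23.55 pos [ 0.5003 -0.1707 -0.0014] magframe [-0.0589 -0.0018 -0.0014] F [-0.6  0.6 -0.8] w 0.0215 q [ 0.04  0.34 -0.56  0.   -0.66 -1.2 ] ty [-0.41  0.91 -0.  ]
TIP [ 0.5001 -0.1707  0.0219] mag [-0.059  -0.0017  0.0219] tilt fwd deg 0.3
```

Call:
{"api": "carry_out", "payload": {
  "deltas": [
    [0.06, 0, 0, 0, 0, 0],
    [0, 0, 0, 0, 0, 0],
    [0, 0, 0, 0, 0, 0],
    [0, 0, 0, 0, 0, 0],
    [-0.1, 0, 0, 0, 0, 0]
  ],
  "hand": 0.6
}}

```text
t: 24.05
eef_pos: [0.5007, -0.1709, 0.0006]
ee_rot: [-0.696, 1.563, -0.275]
force: [0.1, -0.4, 0.2]
width: 0.0349
```

Run:
```python
from plan import *
st(); f=grab('wrist','w27'); crop('w27',180,130,330,280,5,'c15')
```

```text
t 24.05 pos [ 0.5007 -0.1709  0.0006] magframe [-0.0585 -0.0021  0.0006] F [ 0.1 -0.4  0.2] w 0.0349 q [ 0.04  0.34 -0.56  0.   -0.66 -1.2 ] ty [-0.41  0.91 -0.  ]
TIP [ 0.5005 -0.1708  0.0239] mag [-0.0587 -0.002   0.0239] tilt fwd deg 0.3
```

View pics/c15.png

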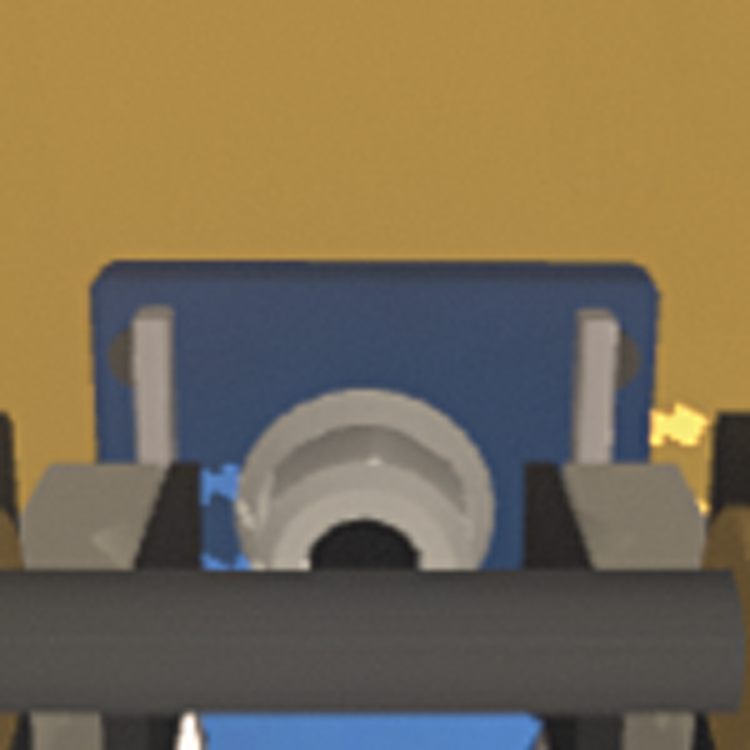

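Nut 2 stands in the trough. Same retreat-and-tilt as before.

Call:
{"api": "carry_out", "payload": {
  "deltas": [
    [-0.9, 0, 0, 0, 0, 0],
    [-0.1, -0.1, -0.3, 0, -0.8, 0]
  ]
}}

```text
t: 24.3
eef_pos: [0.4935, -0.179, 0.0422]
ee_rot: [-0.097, 1.509, 0.327]
force: [0.6, -0.1, 0.1]
width: 0.0352
```

Call:
{"api": "carry_out", "payload": {
  "deltas": [
    [0, -0.08, -0.25, 0, -0.82, 0],
    [0.05, -0.08, -0.25, 0, -0.82, 0],
    [0.1, -0.08, -0.15, 0, -0.82, 0],
    [0.1, -0.08, -0.1, 0, -0.82, 0],
    [0.05, -0.08, 0, 0, -0.82, 0]
  ],
  "hand": 0.7
}}

```text
t: 24.8
eef_pos: [0.4761, -0.2052, 0.0308]
ee_rot: [-0.034, 1.206, 0.395]
force: [-0.8, -0.2, 0.5]
width: 0.0263
```

Run:
```python
from plan import *
st(); go(mag(-.100,-.022,.02),tilt=np.radians(21))
```

```text
t 24.8 pos [ 0.4761 -0.2052  0.0308] magframe [-0.0949 -0.0236  0.0308] F [-0.8 -0.2  0.5] w 0.0263 q [-0.23  0.2  -0.58 -0.43 -0.53 -0.57] ty [-0.41  0.91 -0.01]
TIP [ 0.4684 -0.2084  0.0526] mag [-0.1032 -0.0234  0.0526] tilt fwd deg 20.9
n 1 dist 0.0328 deg 0.95
[[0.79, 0.05, -0.21, 0.21, -0.03, 0.11]]
```

Call:
{"api": "carry_out", "payload": {
  "deltas": [
    [0.45, 0.02, -0.12, 0.1, 0, 0.05],
    [0.35, 0.02, -0.1, 0.1, 0, 0.05]
  ]
}}

```text
t: 25.0
eef_pos: [0.4795, -0.2045, -0.0002]
ee_rot: [-0.011, 1.199, 0.403]
force: [-0.2, 0.2, 0.2]
width: 0.0263
```

Run:
```python
from plan import *
st(); go(mag(-.07,-.0215,.0170),tilt=np.radians(20.5),step=.015)
```

```text
t 25.0 pos [ 4.795e-01 -2.045e-01 -2.000e-04] magframe [-0.0916 -0.0243 -0.0002] F [-0.2  0.2  0.2] w 0.0263 q [-0.25  0.26 -0.58 -0.49 -0.48 -0.5 ] ty [-0.4   0.92 -0.  ]
TIP [ 0.4717 -0.2078  0.0216] mag [-0.1    -0.0242  0.0216] tilt fwd deg 21.3
n 3 dist 0.0302 deg 0.83
[[0.13, 0.02, 0.22, -0.01, 0.06, 0.02], [0.13, 0.02, 0.22, -0.01, 0.06, 0.02], [0.12, 0.02, 0.22, -0.01, 0.06, 0.02]]
```

Call:
{"api": "carry_out", "payload": {
  "deltas": [
    [0.1, 0.03, 0.25, 0, 0.05, 0],
    [0.08, 0.02, 0.28, 0, 0.05, 0]
  ]
}}

```text
t: 25.2
eef_pos: [0.4977, -0.1945, -0.0008]
ee_rot: [-0.005, 1.208, 0.405]
force: [0.5, 0.6, -0.4]
width: 0.0264
```

Run:
```python
from plan import *
st(); go(mag(-.045,-.0215,.0170),tilt=np.radians(20.5),step=.015)
```

```text
t 25.2 pos [ 0.4977 -0.1945 -0.0008] magframe [-0.0708 -0.0225 -0.0008] F [ 0.5  0.6 -0.4] w 0.0264 q [-0.2   0.28 -0.56 -0.46 -0.47 -0.57] ty [-0.4   0.92 -0.  ]
TIP [ 0.4901 -0.1977  0.021 ] mag [-0.0791 -0.0224  0.021 ] tilt fwd deg 20.8
n 3 dist 0.0342 deg 0.48
[[0.13, 0.01, 0.25, -0.03, 0.02, 0.02], [0.13, 0.01, 0.25, -0.03, 0.02, 0.02], [0.13, 0.01, 0.25, -0.03, 0.02, 0.02]]
```

Call:
{"api": "carry_out", "payload": {
  "deltas": [
    [0.15, 0.01, 0.25, 0, 0, 0],
    [0.12, 0.01, 0.25, 0, 0, 0],
    [0.1, 0, 0.25, 0, 0, 0]
  ]
}}

```text
t: 25.5
eef_pos: [0.5295, -0.1797, -0.0037]
ee_rot: [-0.005, 1.208, 0.405]
force: [-0.9, -0.3, 1.1]
width: 0.0259
```

Run:
```python
from plan import *
st(); go(mag(-.02,-.0215,.0168),tilt=np.radians(20.5),step=.012)
```

```text
t 25.5 pos [ 0.5295 -0.1797 -0.0037] magframe [-0.0357 -0.0218 -0.0037] F [-0.9 -0.3  1.1] w 0.0259 q [-0.15  0.31 -0.54 -0.44 -0.45 -0.64] ty [-0.4   0.92 -0.  ]
TIP [ 0.5219 -0.1829  0.0181] mag [-0.044  -0.0217  0.0181] tilt fwd deg 20.8
n 2 dist 0.0239 deg 0.48
[[0.12, 0.01, 0.27, -0.04, 0.04, 0.03], [0.12, 0.0, 0.27, -0.04, 0.04, 0.03]]
```

Call:
{"api": "carry_out", "payload": {
  "deltas": [
    [0.12, 0, 0.27, 0, 0, 0],
    [0.11, 0, 0.25, 0, 0, 0]
  ]
}}

```text
t: 25.7
eef_pos: [0.5466, -0.1684, -0.0065]
ee_rot: [0.013, 1.215, 0.424]
force: [-17.3, -1.9, 14.1]
width: 0.0263
```

Run:
```python
from plan import *
st(); go(mag(-.007,-.0215,.0168),tilt=np.radians(20.5),step=.012); grab('side','s28');crop('s28',220,150,290,220,8,'c16')
```

```text
t 25.7 pos [ 0.5466 -0.1684 -0.0065] magframe [-0.0155 -0.0183 -0.0065] F [-17.3  -1.9  14.1] w 0.0263 q [-0.12  0.33 -0.52 -0.42 -0.45 -0.69] ty [-0.4   0.92  0.  ]
TIP [ 0.5392 -0.1717  0.0153] mag [-0.0237 -0.0184  0.0153] tilt fwd deg 20.4
n 2 dist 0.0171 deg 0.37
[[0.06, -0.04, 0.2, -0.04, -0.01, -0.02], [0.06, -0.04, 0.2, -0.04, -0.01, -0.02]]
```

View pics/c16.png

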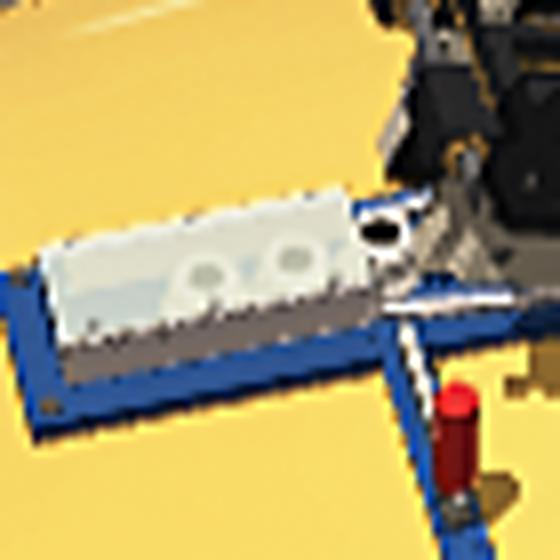

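Call:
{"api": "carry_out", "payload": {
  "deltas": [
    [-0.1, -0.06, -0.06, 0, 0, 0],
    [-0.02, -0.03, 0.05, 0, 0, 0]
  ]
}}

```text
t: 25.95
eef_pos: [0.548, -0.1711, -0.0026]
ee_rot: [0.014, 1.215, 0.427]
force: [-0.3, -0.2, 0.5]
width: 0.0263
```

Run:
```python
from plan import *
st(); go(mag(-.012,-.0218,.0168),tilt=np.radians(20.5),step=.012); f=grab('wrist','w29')
grab('top','t29'); crop('t29',250,150,320,220,8,'c17'); print(f['T'][:3,3])
```

```text
t 25.95 pos [ 0.548  -0.1711 -0.0026] magframe [-0.0154 -0.0214 -0.0026] F [-0.3 -0.2  0.5] w 0.0263 q [-0.12  0.32 -0.51 -0.42 -0.47 -0.69] ty [-0.4   0.92  0.  ]
TIP [ 0.5406 -0.1744  0.0193] mag [-0.0235 -0.0215  0.0193] tilt fwd deg 20.4
n 1 dist 0.0118 deg 0.34
[[0.16, -0.01, 0.25, -0.06, -0.03, -0.05]]
[ 0.43205955 -0.22277511  0.14462586]
```

View pics/w29.png

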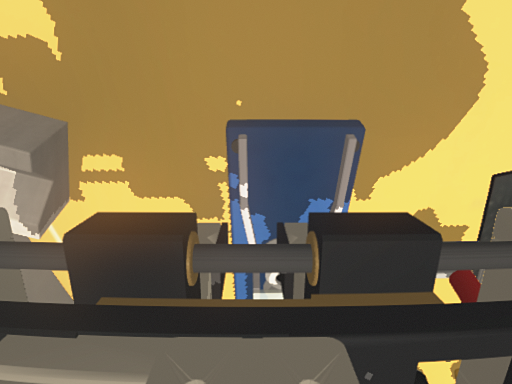

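View pics/c17.png

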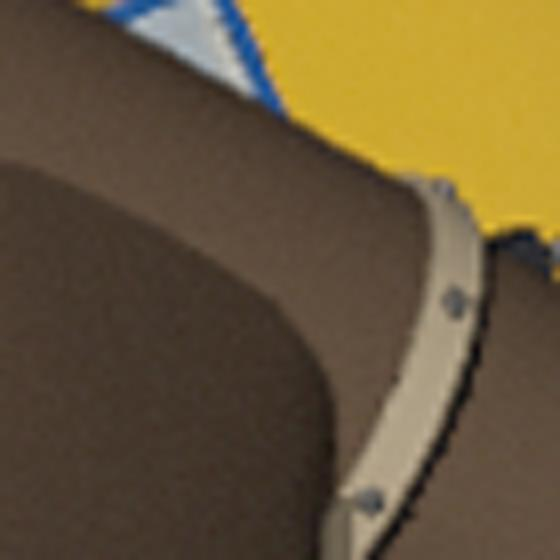

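Call:
{"api": "carry_out", "payload": {
  "deltas": [
    [0.1, -0.01, 0.14, 0, 0, 0],
    [0.07, 0, 0.13, 0, 0, 0]
  ]
}}

```text
t: 26.25
eef_pos: [0.5583, -0.1667, -0.0052]
ee_rot: [0.018, 1.217, 0.429]
force: [-4.9, -2.2, 4.3]
width: 0.0261
```

Run:
```python
from plan import *
st(); go(mag(-.007,-.0218,.0165),tilt=np.radians(20.5),step=.012)
grab('side','s30');crop('s30',220,150,290,220,8,'c16')
```

```text
t 26.25 pos [ 0.5583 -0.1667 -0.0052] magframe [-0.0041 -0.0215 -0.0052] F [-4.9 -2.2  4.3] w 0.0261 q [-0.11  0.34 -0.5  -0.41 -0.46 -0.71] ty [-0.4   0.92  0.01]
TIP [ 0.551  -0.17    0.0166] mag [-0.0122 -0.0216  0.0166] tilt fwd deg 20.3
n 1 dist 0.0053 deg 0.46
[[0.05, -0.01, 0.12, -0.07, -0.06, -0.07]]
```

View pics/c16.png

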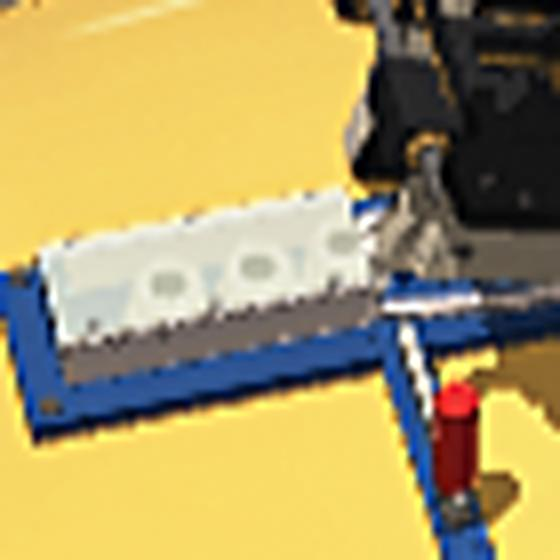

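Sliding in well. Continue in small steps to the roof stop.

Call:
{"api": "carry_out", "payload": {
  "deltas": [
    [0.04, 0, 0.12, 0, 0, 0],
    [0.03, 0, 0.1, 0, 0, 0]
  ]
}}

```text
t: 26.5
eef_pos: [0.5671, -0.1628, -0.0052]
ee_rot: [0.019, 1.218, 0.43]
force: [-11.1, -6.0, 5.4]
width: 0.0266
```

Call:
{"api": "carry_out", "payload": {
  "deltas": [
    [0.02, 0, 0.09, 0, 0, 0],
    [0.02, 0, 0.07, 0, 0, 0]
  ]
}}

```text
t: 26.7
eef_pos: [0.5668, -0.1617, -0.0067]
ee_rot: [0.03, 1.227, 0.442]
force: [-11.6, -9.6, 6.1]
width: 0.0262
```

Run:
```python
from plan import *
st()
f=grab('side','s31');crop('s31',220,150,290,220,8,'c16')
for x in [.01,.015,.02,.045,.05,.075,.08]: print(x,((proj(f,mag(x,0,.031))-[220,150]+.5)*8).round(0))
```

```text
t 26.7 pos [ 0.5668 -0.1617 -0.0067] magframe [ 0.0056 -0.0204 -0.0067] F [-11.6  -9.6   6.1] w 0.0262 q [-0.09  0.35 -0.49 -0.39 -0.47 -0.74] ty [-0.4   0.92  0.01]
TIP [ 0.5597 -0.1651  0.0152] mag [-0.0022 -0.0206  0.0152] tilt fwd deg 19.7
0.01 [333. 246.]
0.015 [318. 249.]
0.02 [303. 252.]
0.045 [229. 267.]
0.05 [214. 270.]
0.075 [139. 285.]
0.08 [124. 288.]
```

View pics/c16.png

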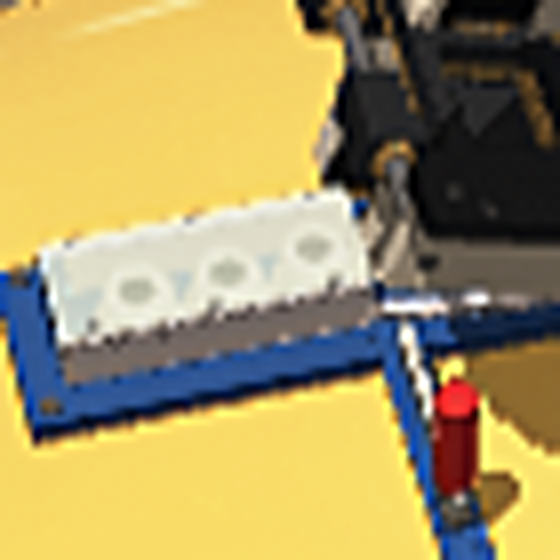

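Call:
{"api": "carry_out", "payload": {
  "deltas": [
    [-0.2, 0, -0.4, 0, 0, 0],
    [-0.4, 0, -0.7, 0, 0, 0],
    [-0.9, 0, -0.3, 0, 0.8, 0],
    [-1, 0, 0, 0, 0.9, 0],
    [-0.6, 0.1, 0.3, 0, 0.9, 0]
  ],
  "hand": 0.5
}}

```text
t: 27.25
eef_pos: [0.4868, -0.1931, 0.0947]
ee_rot: [0.084, 1.417, 0.491]
force: [2.3, 0.7, -1.1]
width: 0.0436
```

Run:
```python
from plan import *
st(); go(mag(.04,.07,.15))
for n in ['top','side']: grab(n,n[0]+'32')
crop('t32',245,140,315,210,8,'c17'); crop('s32',210,150,290,220,8,'c18')
```

```text
t 27.25 pos [ 0.4868 -0.1931  0.0947] magframe [-0.0802 -0.0169  0.0947] F [ 2.3  0.7 -1.1] w 0.0436 q [-0.07  0.16 -0.5  -0.12 -0.79 -1.02] ty [-0.4   0.92  0.01]
TIP [ 0.4837 -0.1948  0.1177] mag [-0.0838 -0.0171  0.1177] tilt fwd deg 8.8
n 4 dist 0.1517 deg 8.83
[[-0.08, 0.55, 0.77, -0.03, 0.55, -0.04], [-0.11, 0.55, 0.77, -0.03, 0.55, -0.04], [-0.14, 0.55, 0.76, -0.03, 0.55, -0.04], [-0.17, 0.55, 0.76, -0.03, 0.55, -0.04]]
```

View pics/c18.png

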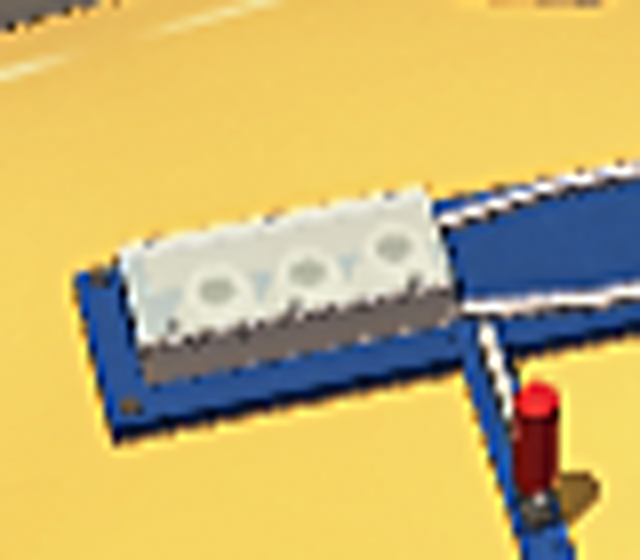

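Call:
{"api": "carry_out", "payload": {
  "deltas": [
    [-0.2, 0.4, 0.8, 0, 0.55, 0],
    [-0.2, 0.4, 0.85, 0, 0.55, 0],
    [-0.2, 0.4, 0.85, 0, 0.55, 0],
    [-0.1, 0.3, 0.85, 0, 0.55, 0],
    [0, 0.2, 0.5, 0, 0, 0]
  ]
}}

```text
t: 27.85
eef_pos: [0.6046, -0.0666, 0.1433]
ee_rot: [0.758, 1.556, 1.166]
force: [-0.5, 0.5, -0.3]
width: 0.0436
```

Run:
```python
from plan import *
st(); f=grab('wrist','w33')
for q in [(0,-.0205,.0365),(0,.0205,.0365),(0.015,0,.031),(0,0,.012)]: print(q,proj(f,mag(*q)).round(1))
```

```text
t 27.85 pos [ 0.6046 -0.0666  0.1433] magframe [0.0787 0.0513 0.1433] F [-0.5  0.5 -0.3] w 0.0436 q [ 0.2   0.29 -0.22 -0.01 -1.05 -1.36] ty [-0.4   0.92  0.01]
TIP [ 0.6045 -0.0669  0.1666] mag [0.0784 0.051  0.1666] tilt fwd deg 0.6
(0, -0.0205, 0.0365) [170.7 100.7]
(0, 0.0205, 0.0365) [216.   99.9]
(0.015, 0, 0.031) [195.1 117. ]
(0, 0, 0.012) [197.6 101. ]
```

View pics/w33.png

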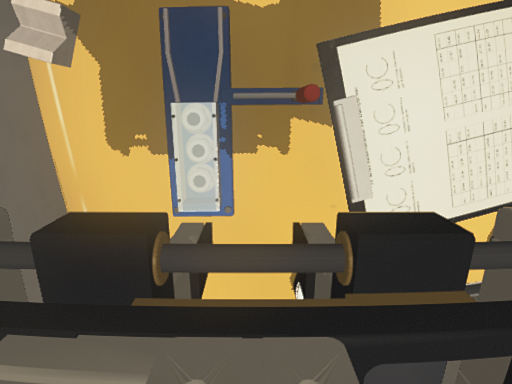

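Run:
```python
from plan import *
crop('w33',155,85,245,165,8,'c19')
f=load('w33')
for x in [0,.015,.02,.045,.05,.075,.08]: print(x,((proj(f,mag(x,0,.031 if x else .0365))-[155,85]+.5)*8).round(0))
```

```text
0 [310. 126.]
0.015 [325. 260.]
0.02 [327. 304.]
0.045 [338. 518.]
0.05 [340. 560.]
0.075 [351. 764.]
0.08 [354. 803.]
```

View pics/c19.png

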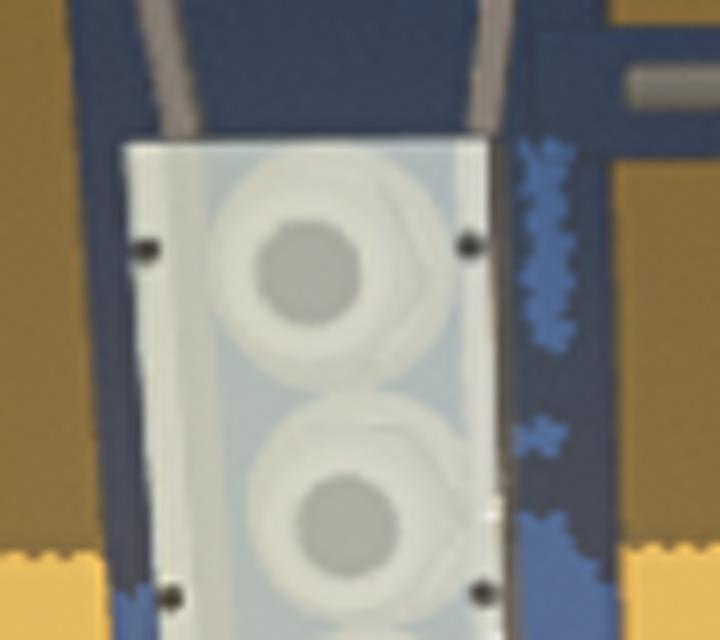

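Run:
```python
from plan import *
f=load('w33')
for q in [(0,0,.0365),(0,0,.0335),(0,0,.016),(.001,0,.016),(.002,0,.016),(.003,0,.016),(.0305,0,.016),(.015,0,.031)]: print(q,((proj(f,mag(*q))-[155,85]+.5)*8).round(0))
im=cv2.imread('pics/w33.png')[95:150,175:215]; g=cv2.cvtColor(im,cv2.COLOR_BGR2GRAY)
print(g[0:12,14:26])
print(g[5:50,19:21].mean(1).round(0))
```

```text
(0, 0, 0.0365) [310. 126.]
(0, 0, 0.0335) [315. 127.]
(0, 0, 0.016) [340. 131.]
(0.001, 0, 0.016) [340. 139.]
(0.002, 0, 0.016) [341. 148.]
(0.003, 0, 0.016) [341. 156.]
(0.0305, 0, 0.016) [352. 385.]
(0.015, 0, 0.031) [325. 260.]
[[ 67  67  68  67  67  69  67  67  67  67  68  68]
 [ 66  67  67  69  68  68  68  68  67  68  68  67]
 [ 68  69  68  69  70  68  68  69  68  68  69  68]
 [ 69  68  67  69  69  68  68  68  69  70  69  67]
 [ 68  68  68  68  68  70  69  69  68  68  69  68]
 [ 66  66  67  66  65  64  65  66  67  66  66  64]
 [ 68  65  66  66  67  67  69  68  69  69  68  68]
 [116 118 123 126 127 132 133 134 135 133 130 129]
 [187 189 195 197 200 203 203 203 203 201 197 194]
 [195 199 202 203 203 204 204 204 204 204 204 206]
 [199 201 201 201 204 203 203 203 203 203 202 202]
 [200 199 202 201 205 205 205 206 207 206 205 203]]
[ 64.  68. 132. 203. 204. 203. 205. 202. 204. 208. 208. 208. 193. 170.
 168. 169. 170. 170. 168. 170. 170. 170. 170. 169. 168. 184. 204. 209.
 209. 205. 198. 196. 196. 194. 192. 200. 203. 202. 199. 202. 204. 208.
 208. 210. 208.]
```

Run:
```python
from plan import *
go(mag(-.05,-.022,.06),tilt=np.radians(8))
```

```text
n 5 dist 0.1814 deg 7.32
[[0.52, -0.38, -0.64, -0.02, -0.36, -0.03], [0.5, -0.38, -0.65, -0.02, -0.36, -0.03], [0.49, -0.38, -0.67, -0.02, -0.36, -0.03], [0.47, -0.37, -0.68, -0.02, -0.36, -0.03], [0.45, -0.37, -0.69, -0.02, -0.36, -0.03]]
```

Call:
{"api": "carry_out", "payload": {
  "deltas": [
    [0.4, -0.38, -0.66, 0, -0.36, 0],
    [0.45, -0.38, -0.66, 0, -0.36, 0],
    [0.49, -0.38, -0.67, 0, -0.36, 0],
    [0.47, -0.37, -0.68, 0, -0.36, 0],
    [0.45, -0.37, -0.69, 0, -0.36, 0]
  ],
  "hand": 0.7
}}

```text
t: 28.4
eef_pos: [0.5223, -0.1824, 0.0411]
ee_rot: [0.056, 1.415, 0.474]
force: [0.5, -0.5, 0.0]
width: 0.0262
```

Run:
```python
from plan import *
st();go(mag(-.045,-.0218,.022),tilt=np.radians(8))
```

```text
t 28.4 pos [ 0.5223 -0.1824  0.0411] magframe [-0.0435 -0.0213  0.0411] F [ 0.5 -0.5  0. ] w 0.0262 q [-0.04  0.27 -0.5  -0.12 -0.67 -1.02] ty [-0.41  0.91  0.01]
TIP [ 0.5191 -0.184   0.0641] mag [-0.0471 -0.0215  0.0641] tilt fwd deg 8.9
n 2 dist 0.0422 deg 1.03
[[0.52, -0.01, -0.06, 0.01, 0.11, -0.06], [0.52, -0.01, -0.06, 0.01, 0.11, -0.06]]
```

Call:
{"api": "carry_out", "payload": {
  "deltas": [
    [0.5, 0, -0.02, 0, 0.11, -0.06],
    [0.45, 0, -0.04, 0, 0.1, -0.06],
    [0, 0, 0, 0, 0, 0]
  ]
}}

```text
t: 28.7
eef_pos: [0.5185, -0.1844, -0.0006]
ee_rot: [0.024, 1.43, 0.433]
force: [-1.0, 0.4, 0.1]
width: 0.0264
```

Run:
```python
from plan import *
st();go(mag(-.03,-.0218,.0155),tilt=np.radians(8))
```

```text
t 28.7 pos [ 0.5185 -0.1844 -0.0006] magframe [-0.0477 -0.0217 -0.0006] F [-1.   0.4  0.1] w 0.0264 q [-0.04  0.33 -0.55 -0.12 -0.57 -1.03] ty [-0.4   0.92  0.  ]
TIP [ 0.5156 -0.1858  0.0225] mag [-0.051  -0.0217  0.0225] tilt fwd deg 8.1
n 1 dist 0.0221 deg 0.43
[[0.25, 0.0, 0.49, -0.1, 0.01, -0.03]]
```

Call:
{"api": "carry_out", "payload": {
  "deltas": [
    [0.15, 0, 0.2, 0, 0, 0],
    [0.1, 0, 0.22, 0, 0, 0],
    [0.02, 0, 0.1, 0, 0, 0]
  ]
}}

```text
t: 29.0
eef_pos: [0.5413, -0.1752, -0.007]
ee_rot: [0.017, 1.427, 0.426]
force: [-0.7, -0.1, 0.3]
width: 0.0263
```

Run:
```python
from plan import *
st();go(mag(-.012,-.0218,.0137),tilt=np.radians(8))
```

```text
t 29.0 pos [ 0.5413 -0.1752 -0.007 ] magframe [-0.0231 -0.0224 -0.007 ] F [-0.7 -0.1  0.3] w 0.0263 q [-0.02  0.36 -0.52 -0.12 -0.57 -1.05] ty [-0.4   0.92  0.  ]
TIP [ 0.5383 -0.1766  0.0161] mag [-0.0265 -0.0225  0.0161] tilt fwd deg 8.3
n 1 dist 0.0146 deg 0.48
[[0.11, 0.02, 0.35, -0.1, 0.06, -0.02]]
```

Call:
{"api": "carry_out", "payload": {
  "deltas": [
    [0.08, 0.02, 0.18, 0, 0, 0],
    [0.05, 0.01, 0.14, 0, 0, 0]
  ]
}}

```text
t: 29.2
eef_pos: [0.5557, -0.1677, -0.0092]
ee_rot: [0.01, 1.424, 0.42]
force: [-0.2, -0.1, -0.6]
width: 0.0266
```

Run:
```python
from plan import *
st();go(mag(-.005,-.0218,.0137),tilt=np.radians(8))
```

```text
t 29.2 pos [ 0.5557 -0.1677 -0.0092] magframe [-0.0069 -0.0214 -0.0092] F [-0.2 -0.1 -0.6] w 0.0266 q [-0.    0.38 -0.5  -0.11 -0.56 -1.07] ty [-0.4   0.92  0.  ]
TIP [ 0.5526 -0.1691  0.0138] mag [-0.0103 -0.0214  0.0138] tilt fwd deg 8.4
n 1 dist 0.0052 deg 0.52
[[0.02, -0.01, 0.13, -0.08, 0.1, -0.01]]
```

Call:
{"api": "carry_out", "payload": {
  "deltas": [
    [0.01, 0, 0.08, 0, 0, 0],
    [0.01, 0, 0.06, 0, 0, 0]
  ]
}}

```text
t: 29.4
eef_pos: [0.5599, -0.1653, -0.0093]
ee_rot: [0.015, 1.428, 0.427]
force: [-11.9, -12.2, 10.9]
width: 0.0262
```

Call:
{"api": "carry_out", "payload": {
  "deltas": [
    [0.01, 0, 0.06, 0, 0, 0],
    [0.01, 0, 0.06, 0, 0, 0]
  ]
}}

```text
t: 29.6
eef_pos: [0.5594, -0.1654, -0.0096]
ee_rot: [0.03, 1.436, 0.443]
force: [-8.3, -7.6, 8.3]
width: 0.0265
```

Run:
```python
from plan import *
st()
```

```text
t 29.6 pos [ 0.5594 -0.1654 -0.0096] magframe [-0.0027 -0.0208 -0.0096] F [-8.3 -7.6  8.3] w 0.0265 q [ 0.    0.39 -0.49 -0.1  -0.58 -1.08] ty [-0.4   0.92  0.  ]
TIP [ 0.5565 -0.1667  0.0135] mag [-0.0058 -0.0209  0.0135] tilt fwd deg 7.7
```

Run:
```python
from plan import *
f=grab('side','s35')
a=cv2.imread('pics/s31.png')[160:205,220:270];b=cv2.imread('pics/s35.png')[160:205,220:270]
cv2.imwrite('pics/c20.png',np.vstack([cv2.resize(x,None,fx=9,fy=6.6,interpolation=cv2.INTER_CUBIC) for x in (a,b)]))
```

```text
(no output)
```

View pics/c20.png

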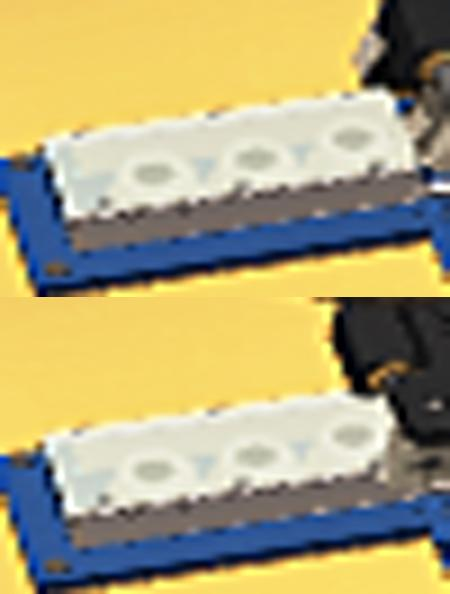

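Call:
{"api": "carry_out", "payload": {
  "deltas": [
    [-0.15, -0.02, -0.25, 0, 0, 0],
    [-0.05, 0, 0, 0, -0.95, 0],
    [0, 0, 0, 0, -0.95, 0],
    [0, 0, 0, 0, -0.95, 0],
    [0, 0, 0, 0, -0.95, 0]
  ]
}}

```text
t: 30.15
eef_pos: [0.55, -0.1698, -0.0007]
ee_rot: [0.0, 1.161, 0.417]
force: [0.1, -0.8, -0.6]
width: 0.0264
```

Run:
```python
from plan import *
st();go(mag(-.015,-.0218,.0172),tilt=np.radians(27))
```

```text
t 30.15 pos [ 0.55   -0.1698 -0.0007] magframe [-0.013  -0.021  -0.0007] F [ 0.1 -0.8 -0.6] w 0.0264 q [-0.16  0.32 -0.5  -0.51 -0.46 -0.56] ty [-0.41  0.91  0.  ]
TIP [ 0.5415 -0.1735  0.0207] mag [-0.0223 -0.021   0.0207] tilt fwd deg 23.5
n 1 dist 0.0091 deg 3.55
[[0.15, -0.02, 0.17, 0.01, -0.89, -0.01]]
```

Call:
{"api": "carry_out", "payload": {
  "deltas": [
    [0.1, -0.02, 0.1, 0, -0.7, 0],
    [0.08, 0, 0.08, 0, -0.1, 0]
  ]
}}

```text
t: 30.35
eef_pos: [0.5584, -0.1673, -0.0028]
ee_rot: [-0.002, 1.1, 0.412]
force: [-0.9, 0.1, 0.4]
width: 0.026
```

Run:
```python
from plan import *
st();go(mag(-.005,-.0218,.0172),tilt=np.radians(27))
```

```text
t 30.35 pos [ 0.5584 -0.1673 -0.0028] magframe [-0.0043 -0.0221 -0.0028] F [-0.9  0.1  0.4] w 0.026 q [-0.21  0.33 -0.48 -0.64 -0.46 -0.41] ty [-0.4   0.92 -0.  ]
TIP [ 0.5487 -0.1715  0.0179] mag [-0.0149 -0.0221  0.0179] tilt fwd deg 27.0
n 1 dist 0.0099 deg 0.12
[[0.13, 0.01, 0.21, -0.02, 0.0, 0.02]]
```

Call:
{"api": "carry_out", "payload": {
  "deltas": [
    [0.09, 0, 0.16, 0, 0, 0],
    [0.06, 0, 0.1, 0, 0, 0]
  ]
}}

```text
t: 30.55
eef_pos: [0.5701, -0.1634, -0.0028]
ee_rot: [-0.003, 1.101, 0.409]
force: [0.4, -0.5, 0.4]
width: 0.0266
```

Call:
{"api": "carry_out", "payload": {
  "deltas": [
    [0.04, 0, 0.09, 0, 0, 0],
    [0.04, 0, 0.09, 0, 0, 0]
  ]
}}

```text
t: 30.75
eef_pos: [0.5716, -0.161, -0.005]
ee_rot: [0.001, 1.112, 0.417]
force: [-19.3, -14.9, 7.7]
width: 0.0264
```

Run:
```python
from plan import *
st();f=grab('side','s36')
a=cv2.imread('pics/s35.png')[160:205,220:270];b=cv2.imread('pics/s36.png')[160:205,220:270]
cv2.imwrite('pics/c20.png',np.vstack([cv2.resize(x,None,fx=9,fy=6.6,interpolation=cv2.INTER_CUBIC) for x in (a,b)]))
```

```text
t 30.75 pos [ 0.5716 -0.161  -0.005 ] magframe [ 0.0103 -0.0218 -0.005 ] F [-19.3 -14.9   7.7] w 0.0264 q [-0.18  0.34 -0.46 -0.61 -0.45 -0.47] ty [-0.4   0.91  0.  ]
TIP [ 0.5622 -0.1652  0.0159] mag [-0.     -0.0218  0.0159] tilt fwd deg 26.3
```

View pics/c20.png

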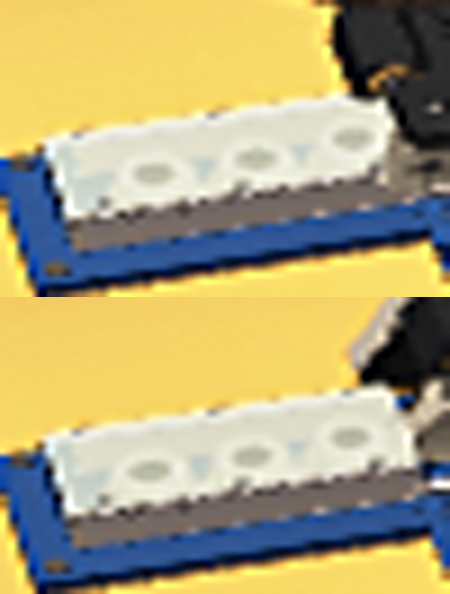

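Call:
{"api": "carry_out", "payload": {
  "deltas": [
    [-0.25, 0, -0.4, 0, 0, 0],
    [-0.5, 0, -0.6, 0, 0.2, 0],
    [-0.9, 0, -0.3, 0, 0.9, 0],
    [-1, 0, 0, 0, 1, 0],
    [-0.8, 0.1, 0.2, 0, 1, 0]
  ],
  "hand": 0.5
}}

```text
t: 31.3
eef_pos: [0.4795, -0.1951, 0.0985]
ee_rot: [0.021, 1.352, 0.438]
force: [0.6, 0.6, -0.7]
width: 0.0437
```

Run:
```python
from plan import *
st();go(mag(.07,.09,.14))
```

```text
t 31.3 pos [ 0.4795 -0.1951  0.0985] magframe [-0.0877 -0.0157  0.0985] F [ 0.6  0.6 -0.7] w 0.0437 q [-0.1   0.12 -0.53 -0.17 -0.74 -0.94] ty [-0.41  0.91  0.  ]
TIP [ 0.4749 -0.1972  0.1213] mag [-0.0928 -0.0158  0.1213] tilt fwd deg 12.5
n 5 dist 0.1907 deg 12.54
[[0.08, 0.53, 0.79, 0.0, 0.63, -0.01], [0.05, 0.53, 0.79, 0.0, 0.63, -0.01], [0.01, 0.53, 0.79, 0.0, 0.63, -0.01], [-0.02, 0.53, 0.79, 0.0, 0.63, -0.01], [-0.06, 0.53, 0.79, 0.0, 0.63, -0.01]]
```

Call:
{"api": "carry_out", "payload": {
  "deltas": [
    [0, 0.53, 0.79, 0, 0.65, 0],
    [0, 0.53, 0.79, 0, 0.65, 0],
    [0, 0.53, 0.79, 0, 0.65, 0],
    [0, 0.53, 0.79, 0, 0.65, 0],
    [0, 0.45, 0.7, 0, 0.65, 0]
  ]
}}

```text
t: 31.8
eef_pos: [0.585, -0.0333, 0.1298]
ee_rot: [-2.096, 1.555, -1.678]
force: [0.9, -1.4, 0.7]
width: 0.0437
```

Run:
```python
from plan import *
st();f=grab('wrist','w37'); go(mag(-.0055,.1005,.11))
for q in [(0,0,.0365),(0.015,0,.031),(.045,0,.031),(-.0055,.1,.075)]: print(q,proj(f,mag(*q)).round(1))
u=proj(f,mag(.015,0,.02)).astype(int);print(u);crop('w37',u[0]-40,max(0,u[1]-40),u[0]+50,u[1]+40,8,'c19')
```

```text
t 31.8 pos [ 0.585  -0.0333  0.1298] magframe [0.0742 0.0897 0.1298] F [ 0.9 -1.4  0.7] w 0.0437 q [ 0.29  0.27 -0.3   0.02 -1.01 -1.45] ty [-0.41  0.91 -0.01]
TIP [ 0.5851 -0.0329  0.1531] mag [0.0744 0.09   0.1531] tilt fwd deg -0.4
n 3 dist 0.0956 deg 1.03
[[0.36, 0.09, -0.7, 0.02, -0.04, 0.07], [0.36, 0.08, -0.71, 0.02, -0.04, 0.07], [0.36, 0.08, -0.71, 0.02, -0.04, 0.07]]
(0, 0, 0.0365) [151.5 107.1]
(0.015, 0, 0.031) [154.6 124.3]
(0.045, 0, 0.031) [156.8 157.2]
(-0.0055, 0.1, 0.075) [267.2  97.4]
[158 123]
```

View pics/c19.png

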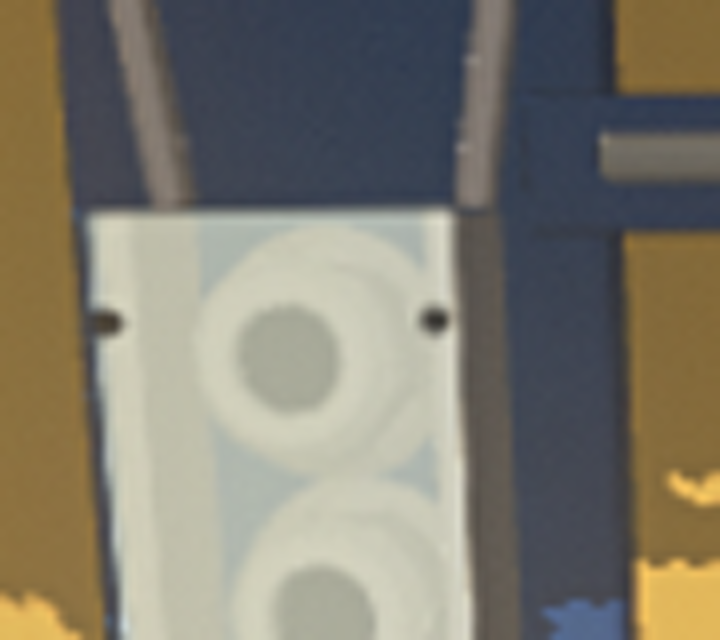

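Call:
{"api": "carry_out", "payload": {
  "deltas": [
    [0.25, 0.09, -0.7, 0, 0, 0],
    [0.25, 0.09, -0.71, 0, 0, 0],
    [0.25, 0.08, -0.5, 0, 0, 0],
    [0, 0, 0, 0, 0, 0]
  ]
}}

```text
t: 32.25
eef_pos: [0.5178, -0.0459, 0.0982]
ee_rot: [-2.07, 1.547, -1.639]
force: [0.6, -0.1, -0.3]
width: 0.0439
```

Run:
```python
from plan import *
st(); go(mag(-.0045,.1015,.052)); grab('wrist','w38')
```

```text
t 32.25 pos [ 0.5178 -0.0459  0.0982] magframe [0.0076 0.1053 0.0982] F [ 0.6 -0.1 -0.3] w 0.0439 q [ 0.31  0.2  -0.48  0.03 -0.9  -1.47] ty [-0.42  0.91 -0.02]
TIP [ 0.5178 -0.0454  0.1215] mag [0.0078 0.1058 0.1215] tilt fwd deg -0.6
n 2 dist 0.0706 deg 1.63
[[0.87, -0.03, -0.14, 0.11, -0.08, 0.15], [0.87, -0.04, -0.15, 0.11, -0.08, 0.15]]
```

View pics/w38.png

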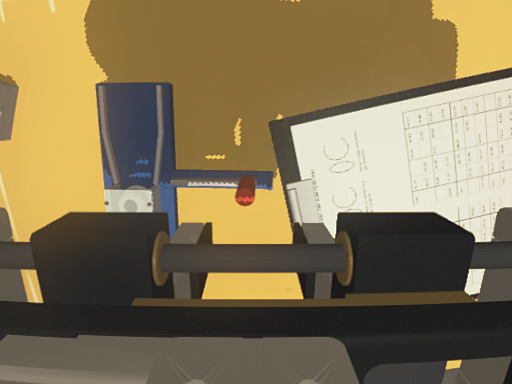

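Call:
{"api": "carry_out", "payload": {
  "deltas": [
    [0.5, -0.05, -0.18, 0.1, 0, 0.15],
    [0.6, -0.05, -0.14, 0, 0, 0.1],
    [0.4, 0, 0, 0, 0, 0],
    [0, 0, 0, 0, 0, 0]
  ]
}}

```text
t: 32.7
eef_pos: [0.516, -0.0527, 0.0408]
ee_rot: [-1.875, 1.561, -1.446]
force: [0.3, 0.4, 0.1]
width: 0.0437
```

Run:
```python
from plan import *
st(); go(mag(-.005,.1015,.052)); grab('wrist','w39');crop('w39',180,150,330,280,5,'c11')
```

```text
t 32.7 pos [ 0.516  -0.0527  0.0408] magframe [0.0032 0.0998 0.0408] F [0.3 0.4 0.1] w 0.0437 q [ 0.29  0.27 -0.54  0.01 -0.76 -1.44] ty [-0.42  0.91 -0.01]
TIP [ 0.5159 -0.0525  0.0641] mag [0.0032 0.1    0.0641] tilt fwd deg -0.2
n 1 dist 0.0147 deg 0.97
[[0.3, 0.05, -0.2, 0.19, -0.04, 0.14]]
```

View pics/c11.png

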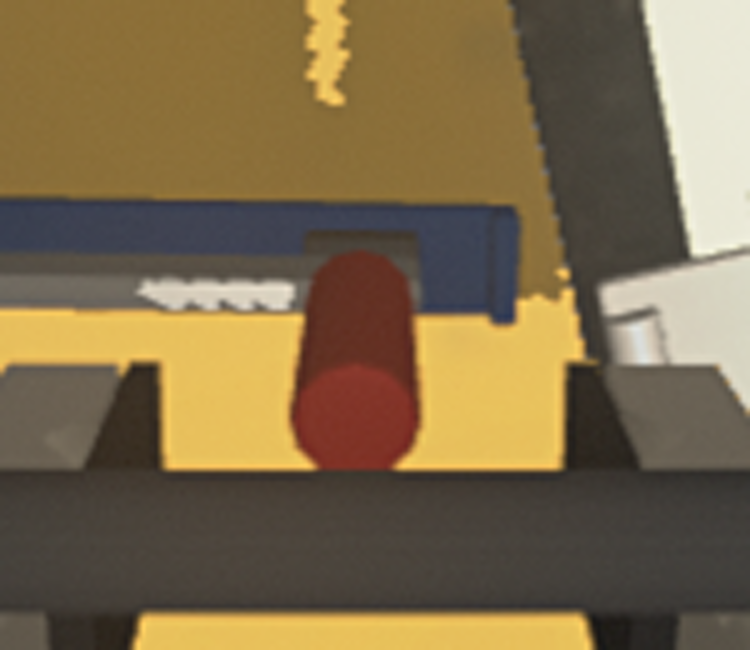

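Call:
{"api": "carry_out", "payload": {
  "deltas": [
    [0.28, 0, -0.19, 0.15, 0, 0.1],
    [0, 0, 0, 0, 0, 0],
    [0, 0, 0, 0, 0, 0],
    [0, 0, 0, 0, 0, 0],
    [0, 0, 0, 0, 0, 0]
  ],
  "hand": 1,
  "newtons": 10
}}

```text
t: 33.25
eef_pos: [0.5125, -0.0551, 0.0327]
ee_rot: [-1.039, 1.565, -0.619]
force: [1.4, -1.0, -4.7]
width: 0.0135
```

Run:
```python
from plan import *
st()
```

```text
t 33.25 pos [ 0.5125 -0.0551  0.0327] magframe [-0.0009  0.099   0.0327] F [ 1.4 -1.  -4.7] w 0.0135 q [ 0.28  0.28 -0.56  0.01 -0.73 -1.43] ty [-0.41  0.91 -0.  ]
TIP [ 0.5124 -0.0551  0.056 ] mag [-0.001   0.0991  0.056 ] tilt fwd deg 0.2
```

Pinched (13.5 mm). Slide −55 mm.

Call:
{"api": "carry_out", "payload": {
  "deltas": [
    [0, -0.4, 0, 0, 0, 0],
    [0, -0.4, 0, 0, 0, 0],
    [0, -0.35, 0, 0, 0, 0],
    [0, 0, 0, 0, 0, 0]
  ]
}}

```text
t: 33.65
eef_pos: [0.5313, -0.0975, 0.0326]
ee_rot: [-0.884, 1.567, -0.463]
force: [0.6, -0.1, -2.3]
width: 0.0138
```

Run:
```python
from plan import *
st()
```

```text
t 33.65 pos [ 0.5313 -0.0975  0.0326] magframe [-0.0009  0.0526  0.0326] F [ 0.6 -0.1 -2.3] w 0.0138 q [ 0.18  0.31 -0.5   0.   -0.75 -1.34] ty [-0.41  0.91 -0.  ]
TIP [ 0.5312 -0.0975  0.0559] mag [-0.001   0.0527  0.0559] tilt fwd deg 0.2
```

Call:
{"api": "carry_out", "payload": {
  "deltas": [
    [0, -0.12, 0, 0, 0, 0],
    [0, -0.08, 0, 0, 0, 0]
  ]
}}

```text
t: 33.85
eef_pos: [0.5346, -0.105, 0.0327]
ee_rot: [-0.785, 1.567, -0.365]
force: [-0.9, 2.3, -2.0]
width: 0.0133
```

Call:
{"api": "carry_out", "payload": {
  "deltas": [
    [0, -0.06, 0, 0, 0, 0],
    [0, -0.06, 0, 0, 0, 0]
  ]
}}

```text
t: 34.05
eef_pos: [0.535, -0.1061, 0.0327]
ee_rot: [0.592, 1.567, 1.01]
force: [-7.0, 19.4, 5.9]
width: 0.0143
```

Run:
```python
from plan import *
st()
```

```text
t 34.05 pos [ 0.535  -0.1061  0.0327] magframe [-0.001   0.0433  0.0327] F [-7.  19.4  5.9] w 0.0143 q [ 0.16  0.32 -0.49 -0.   -0.76 -1.31] ty [-0.41  0.91  0.  ]
TIP [ 0.5349 -0.1062  0.056 ] mag [-0.0011  0.0433  0.056 ] tilt fwd deg 0.2
```

Call:
{"api": "carry_out", "payload": {
  "deltas": [
    [0, 0, 0, 0, 0, 0],
    [0, 0, 0, 0, 0, 0],
    [0, 0, 0, 0, 0, 0],
    [-0.5, 0, 0, 0, 0, 0],
    [-1, 0, 0, 0, 0, 0]
  ],
  "hand": 0.5
}}

```text
t: 34.55
eef_pos: [0.5317, -0.1059, 0.0901]
ee_rot: [2.389, 1.564, 2.808]
force: [0.5, -0.3, -0.2]
width: 0.043
```

Call:
{"api": "carry_out", "payload": {
  "deltas": [
    [-1, 0.3, 0.5, 0, 0, 0],
    [-0.5, 0.3, 0.8, 0, 0, 0],
    [0, 0.3, 0.8, 0, 0, 0],
    [0, 0.3, 0.5, 0, 0, 0]
  ]
}}

```text
t: 34.95
eef_pos: [0.6112, -0.0207, 0.1602]
ee_rot: [0.027, 1.566, 0.443]
force: [-0.3, -0.4, -0.9]
width: 0.0437
```

Run:
```python
from plan import *
st();grab('wrist','w40');grab('side','s40');crop('s40',200,150,320,230,6,'c21')
f=load('w40');print(proj(f,mag(-.0055,.045,.075)))
```

```text
t 34.95 pos [ 0.6112 -0.0207  0.1602] magframe [0.1032 0.0906 0.1602] F [-0.3 -0.4 -0.9] w 0.0437 q [ 0.28  0.28 -0.2  -0.   -1.09 -1.44] ty [-0.4   0.91  0.  ]
TIP [ 0.6111 -0.0208  0.1835] mag [0.1031 0.0906 0.1835] tilt fwd deg 0.3
[196.18381981  61.94122574]
```

View pics/w40.png

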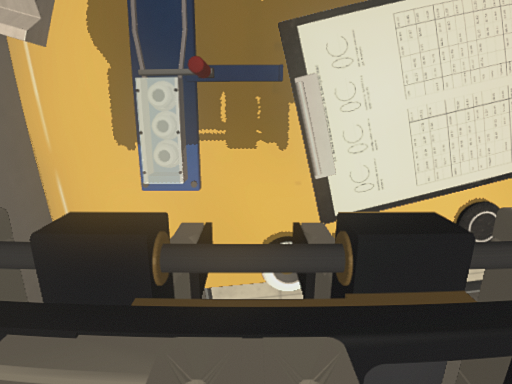

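View pics/c21.png

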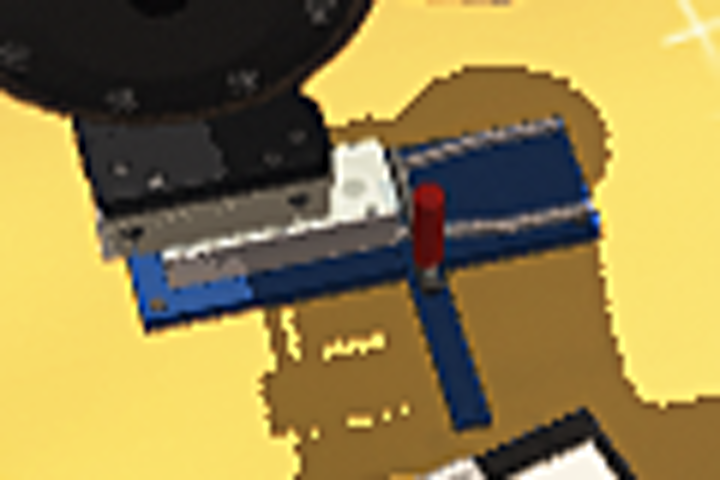

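Run:
```python
from plan import *
a=cv2.imread('pics/side0.png').astype(int);b=cv2.imread('pics/s40.png').astype(int)
for n,(u0,v0,u1,v1) in dict(vb=(262,122,292,154),ink=(316,114,340,146),ring=(178,228,214,258),cap=(216,312,252,346),post=(262,176,284,222)).items():
    print(n,np.abs(a-b)[v0:v1,u0:u1].mean().round(1))
cv2.imwrite('pics/c22.png',np.hstack([a[100:350,170:380],b[100:350,170:380]]).astype(np.uint8).repeat(1,0))
```

```text
vb 30.5
ink 17.2
ring 16.0
cap 13.5
post 49.2
```

View pics/c22.png

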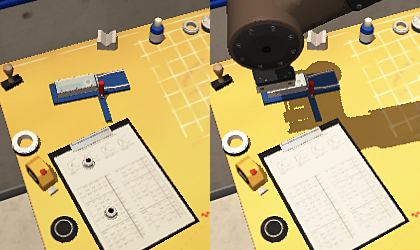

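Call:
{"api": "carry_out", "payload": {
  "deltas": [
    [-0.3, 0, 0, 0, 0, 0],
    [0, 0, 0, 0, 0, 0],
    [0, 0, 0, 0, 0, 0]
  ]
}}

```text
t: 35.35
eef_pos: [0.6103, -0.021, 0.1721]
ee_rot: [-0.037, 1.569, 0.38]
force: [-0.3, 0.2, 0.0]
width: 0.044
```

Run:
```python
from plan import *
st(); print(arm.job_done())
```

```text
t 35.35 pos [ 0.6103 -0.021   0.1721] magframe [0.1023 0.0907 0.1721] F [-0.3  0.2  0. ] w 0.044 q [ 0.28  0.27 -0.18 -0.   -1.11 -1.44] ty [-0.41  0.91 -0.  ]
TIP [ 0.6102 -0.021   0.1954] mag [0.1022 0.0907 0.1954] tilt fwd deg 0.1
the job is handed in; nothing more can be done
None
```

I handed the job in at 35.4 s of the allowed 72 s; it reports no verdict. I slid the keeper open to its stop, then set both nuts in the trough one after the other. Each was pushed inside the tube with one tilted fingertip. I then slid the keeper back 55 mm to its shut stop.

**Last checks:**
- **Nuts:** the wrist view shows three nuts in line in the tube. The last nut's flange is only about 1.5–2 mm inside the mouth, and I can measure that to about 1–2 mm.
- **Keeper:** the blade lies across the mouth, and the post is within half a pixel of where it stood shut at the start.
- **Bystanders:** they look unmoved in a side-by-side of the first and last side pictures. The pixel difference also shifted because the overall brightness changed, so I judged this by eye.

**What went wrong or disagreed:**
- **Finger length:** the real finger ends sit about 23 mm short of the reported TCP. My first pinch on the keeper post therefore closed above it. I found the offset by touching the bench, which gave a peak of about 60 N at the wrist (the limit is 120 N), and corrected for it afterwards.
- **Second nut:** the first push jammed briefly at about 17 N, then left the nut only about flush with the mouth. A push at 8° of tilt did not move it; one at 27° took it about 1 mm further in.
- **Depth of the last nut:** the tool position put its centre about 18–20 mm in, while the cameras put it at about 16–17 mm. Either way it is inside.

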